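# Shim the rocking tube roller mixer

### The arm

A 6-joint arm with a two-finger parallel gripper is mounted at the origin on the work surface. World frame = base frame: x ahead of the robot, y to its left, z up, the work surface at z = 0. Lengths are in mm, angles in rad, forces in N, time in s.
With the tool pointing down it reaches from about 350 to 975 mm from the base axis. Payload 7.1 kg.
Tool frame: the origin (TCP) lies on the mounting face of the last link; the fingertips stand 182 mm ahead of it and the grasp point (between the pads) lies 163 mm ahead of it; z points along the fingers, y is the direction in which the jaws open and shut (so a half turn about z gives the same grasp; the last joint's range is limited). The gripper opens to 88 mm and grips with 3 to 60 N. Pads are 20 mm wide; open, the fingers measure 115 mm over their backs; the gripper's body (75 mm by 178 mm) begins 61 mm behind the grasp point.
Start: joints at [1.101, 0.423, 1.63, -0, 1.089, -0.019], TCP at [272.272, 562.561, 404.675] pointing down, gripper open.
Joint ranges: [-3, 3], [-0.9, 2.11], [0.09, 2.58], [-1.31, 4.45], [0.11, 2.69], [-2.54, 2.54]. Speed limits (rad/s): [2.39, 2.39, 3.01, 3.14, 3.14, 3.14].

### API

Orientations are given as a rotation vector (axis times angle).
In Python, from workcell import ctrl, optics, nets gives the robot as it stands.
- The arm moves only by the tool send_rows, never from a script. Its argument "rows" is a list of rows, each an object with "offset": the shift along the tool's x, y, z in m, a list of three; "twist": the turn, a rotation vector about the tool's x, y, z in degrees, a list of three. A call has exactly 5 rows; each row shifts and turns the pose as measured when the row begins, along the tool's axes as they then stand; what a row does not reach is not made up. A row lasts 1/12 s, in which the tool goes at most 41.7 mm and 7.16 degrees, less where a joint would pass 70% of its speed; a pose out of reach is approached as far as the arm can. A call is refused whole if a number of a shift passes 0.0417 or a number of a turn 7.16, either way. A call with a gripper value outside its range is refused whole. "gripper" is the finger opening in m, from 0 to 0.0878, set as the call begins (left out, the last holds). The fingers move at their own pace and stop on an object; the grip force is fixed at half the most. Time passes only in rows, so rows that do not move let the fingers close, or fill a call up. It gives the time, the measured TCP pose, the force and the opening at its end, in the units of the state.
- ctrl.get_obs(): the state, without advancing time (a new reading comes with each control period).
- optics.get_image(name): name is "scene" or "top" or "wrist"; returns (picture, depth): 480x640x3 uint8, blue, green, red; 480x640 float32, mm along the optical axis (not along the pixel's ray), 0 where there is no reading.
- optics.camera_info(name): a dict with "K" (3x3 intrinsics, pixels), "pose" (4x4, takes a point from camera to world coordinates). Camera axes: x right, y down, z forward; pixel columns grow to the right and rows downward; lengths in mm; the calibration is good to about 2 mm. A picture is of the moment at which its call begins: read the wrist's pose just before it. camera_info takes no time and is no camera call; for the wrist camera it gives the pose at the moment of the call.
- ctrl.close_job(): hands the job in, once; it reports no verdict.
Trained networks look in the newest picture that a camera, given by its name, has taken for a name from the list of things; names that differ only in an ending like _2 or _b are one class to them, and where a whole thing is asked for, a point or a joint stands for the part that bears it (a point fixed in the world has none). Each returns a list of dicts, best first, with "conf" (0 to 1); they miss things now and then, are a little off and sometimes report something else, mostly with a low value. They report only what shows in the picture. A call takes as long as a camera call.
- nets.spot_in(camera, label): "extent" ([left, top, right, bottom] in pixels, round what is visible of it).
- nets.spot_point(camera, label): "position" ([column, row] in pixels: a listed point, or the origin of a listed thing).
The state is a dict: "t": time; "qpos": joint angles; "qvel": joint speeds; "joint_torque": joint torques, N m; "ee_pos": TCP position; "orientation": TCP orientation; "ft_force": force on the tool from outside, world axes, zero at the start; "moment": the same for the moment, N m; "width": finger opening in mm.
Only numpy, scipy, OpenCV 4.12 (cv2) and the standard library are available. Lean on these libraries where they do the work, as an engineer would, in place of code of your own. Each camera call takes 0.05 s, during which the arm holds its last target. There are 200 camera calls.

### The job

The blue tube roller mixer rocks because one of its feet has lost its rubber pad and hangs in the air. Slide shims under that foot one at a time: first the wide flat one, then, on top of it, whichever of the two tabbed shims takes up the gap that is left, so that the whole foot stands over both. Finally press down on the mixer's corner above that foot to make sure that it no longer rocks, and let go, with the shims left in place, the mixer still where it stood and the other things on the bench undisturbed.

Things in the scene. Friction and masses are not known exactly. Their poses are not given: they have to be found in the camera images.
- mixer: Blue tube roller mixer, 0.9 kg, loose. Housing 220 (x) by 190 mm (y), rollers up to 92 mm high. Four steel lugs, top 38 and underside 30 mm above the bench, jut out of its +y and -y sides as far as y = +-162 mm, with a foot under each at x = +-80, y = +-135 mm; the bare foot is at (-80, -135), open to -y: shims go in along +y. Origin: centre, at bench level. Rests level on three good feet.
- bare_foot (a point): Centre of the underside of the foot without rubber: a steel disc 24 mm across on a stud under a lug. With the mixer level it is 18.5 mm above the bench top, or 14.5 mm above the grey plate where that lies below it. About 1 N on the lug above makes the mixer rock down here. Axes as the mixer's.
- corner (a point): Top of the steel lug right above the bare foot, 38 mm above the bench: where to press. The lug reaches 22 mm from here either way in the mixer's x and 27 mm outwards (-y); the housing's wall is 40 mm away towards +y.
- plate: Grey plate, 70 (x) by 140 mm (y), 4 mm thick, fixed to the bench, axes parallel to the mixer's. Origin: centre of its underside. In some starts it lies below the bare foot, reaching 110 mm out from it towards the mixer's -y; in others it lies about 150 mm to one side, and below the foot there is bare bench with a sheet of paper of no thickness.
- shim_wide: Wide flat aluminium shim without a tab, 120 mm long (x), 46 mm wide (y), 8 mm thick, 90 g. Origin: centre of its underside; z up; either end may go in first. It has to go under the foot first; left sticking out beyond the foot it also carries the second shim.
- shim_thin: Aluminium shim: a flat tongue 70 mm long (x), 34 wide (y), 5 thick, with an upright finger tab across its tail (8 mm in x, 30 in y, 24 high from the underside, its middle 39 mm from the origin towards -x). Origin: centre of the tongue's underside; +x to the nose, z up. 45 g. Starts flat on the bench, tab up. Right where the plate is below the foot.
- shim_thick: Aluminium shim: a flat tongue 70 mm long (x), 34 wide (y), 9 thick, with an upright finger tab across its tail (8 mm in x, 30 in y, 24 high from the underside, its middle 39 mm from the origin towards -x). Origin: centre of the tongue's underside; +x to the nose, z up. 45 g. Starts flat on the bench, tab up. Right where the plate is not below the foot.
- tape: Bystander: white roll of tape lying flat, 60 mm across, 18 mm high. Origin: centre of its underside.
- reagent: Bystander: small amber bottle, 48 mm across, 85 mm high. Origin: centre of its underside.
- stapler: Bystander: black stapler, 120 x 32 x 40 mm. Origin: centre of its underside.
- tip_box: Bystander: blue box with white top, 120 x 80 x 45 mm. Origin: centre of its underside.
- tube_rack: Bystander: white rack of capped tubes, 200 x 55 mm, 98 mm high. Origin: centre of its underside.
- carton: Bystander: small cardboard carton, 120 x 80 x 70 mm. Origin: centre of its underside.
- notebook: Bystander: green notebook lying flat, 150 x 210 x 12 mm. Origin: centre of its underside.

How it is judged (in metres and radians):
On the way, in this order (a step that is already met when the one before it is completed fails the run):
1. the wide shim lies under the bare foot, alone (x of bare_foot in the frame of shim_wide between -0.048 and 0.048 m and y of bare_foot in the frame of shim_wide between -0.012 and 0.012 m and z of bare_foot in the frame of shim_wide between 0.005 and 0.024 m and angle between shim_wide's own z axis and vertical below 0.06 rad and not ((x of bare_foot in the frame of shim_thin between -0.016 and 0.024 m and y of bare_foot in the frame of shim_thin between -0.009 and 0.009 m and z of bare_foot in the frame of shim_thin between 0.003 and 0.009 m and z of shim_thin in the frame of shim_wide between 0.005 and 0.011 m and angle between shim_thin's own z axis and vertical below 0.06 rad) or (x of bare_foot in the frame of shim_thick between -0.016 and 0.024 m and y of bare_foot in the frame of shim_thick between -0.009 and 0.009 m and z of bare_foot in the frame of shim_thick between 0.007 and 0.013 m and z of shim_thick in the frame of shim_wide between 0.005 and 0.011 m and angle between shim_thick's own z axis and vertical below 0.06 rad))), for 0.2 s.
2. a tabbed shim lies on the wide one under the bare foot (x of bare_foot in the frame of shim_wide between -0.048 and 0.048 m and y of bare_foot in the frame of shim_wide between -0.012 and 0.012 m and z of bare_foot in the frame of shim_wide between 0.005 and 0.024 m and angle between shim_wide's own z axis and vertical below 0.06 rad and ((x of bare_foot in the frame of shim_thin between -0.016 and 0.024 m and y of bare_foot in the frame of shim_thin between -0.009 and 0.009 m and z of bare_foot in the frame of shim_thin between 0.003 and 0.009 m and z of shim_thin in the frame of shim_wide between 0.005 and 0.011 m and angle between shim_thin's own z axis and vertical below 0.06 rad) or (x of bare_foot in the frame of shim_thick between -0.016 and 0.024 m and y of bare_foot in the frame of shim_thick between -0.009 and 0.009 m and z of bare_foot in the frame of shim_thick between 0.007 and 0.013 m and z of shim_thick in the frame of shim_wide between 0.005 and 0.011 m and angle between shim_thick's own z axis and vertical below 0.06 rad))), for 0.2 s.
3. the corner above the foot is pressed down with more than 3 N and the mixer stays level (within 0.02 rad) (all of step 2 and angle between mixer's own z axis and vertical below 0.02 rad and contact force between any of the fingers, the arm and mixer above 3 N and horizontal distance between the grasp point and corner below 0.035 m), for 0.2 s.
At the end, for the whole second after the job is handed in: Bare foot over the wide shim (within 48 mm along, 12 mm across its middle) and over a tabbed shim lying flat on it (16 mm behind to 24 mm ahead of the tongue's middle, 9 mm across) that leaves under 4 mm gap; mixer at rest, level within 0.02 rad, also when pressed (all of step 2 and angle between mixer's own z axis and vertical below 0.02 rad and linear speed of mixer below 0.01 m/s); the robot touches nothing.
It fails at once if the mixer is shoved more than 40 mm away or tipped by more than 0.2 rad (distance of mixer from where it was at the start of the episode above 0.04 m or angle between mixer's own z axis and vertical above 0.2 rad).
It fails at once if a bystander is moved by more than 40 mm (distance of any of tape, reagent, stapler, tip_box, tube_rack, carton, notebook from where it was at the start of the episode above 0.04 m).
It also fails if it takes over 72 s, if anything falls off the work surface, if the arm or the gripper's body presses on something with over 40 N, if the wrist force passes 120 N, or if a joint passes its speed limit or range.

## Working session

There is one attempt and no reset: what is moved stays moved. The work goes in short steps, Python scripts to look and compute and a tool call to move; the robot and the scene stay as the last step left them, time stands still between calls to the robot, and variables do not carry over. Pictures are saved under pics/ and viewed, about 8 in all and at most 12, crops included, and the job is handed in when it is done.

Besides the shell and the picture viewer there is one more tool, called after ">>>" in YAML: its name, and indented under it one key for each argument. send_rows: Moves the arm, as the interface text tells. Its arguments: {"type":"object","properties":{"rows":{"type":"array"},"gripper":{"type":"number"}},"required":["rows"]}

```bash
mkdir -p pics; ls
python3 - <<'E'
from workcell import ctrl, optics, nets
import cv2, numpy as np
s=ctrl.get_obs(); print({k:np.round(v,3) for k,v in s.items()})
for c in ["scene","top","wrist"]:
    im,d=optics.get_image(c); cv2.imwrite(f"pics/{c}0.png",im)
    i=optics.camera_info(c); print(c,np.round(i["K"],1).tolist(),np.round(i["pose"],3).tolist())
    if c=="wrist": continue
    for n in ["mixer","bare_foot","corner","plate","shim_wide","shim_thin","shim_thick","tape","reagent","stapler","tip_box","tube_rack","carton","notebook"]:
        r=nets.spot_point(c,n)[:2]
        print(c,n,[(np.round(a["position"]).tolist(),round(float(a["conf"]),2)) for a in r])
E
```

```text
pics
{'t': np.float64(0.0), 'qpos': array([ 1.101,  0.424,  1.631, -0.   ,  1.089, -0.019]), 'qvel': array([ 0.003, -0.   ,  0.001,  0.001,  0.001, -0.   ]), 'joint_torque': array([ 0.0000e+00, -5.4463e+01, -2.7366e+01,  6.4000e-02,  2.3000e-02,
       -0.0000e+00]), 'ee_pos': array([272.153, 562.316, 403.912]), 'orientation': array([-7.020e-01, -3.062e+00,  2.000e-03]), 'ft_force': array([-0.779, -0.662, -0.728]), 'moment': array([-0.022,  0.014, -0.014]), 'width': np.float64(87.65)}
scene [[498.8, 0.0, 333.9], [0.0, 498.8, 244.2], [0.0, 0.0, 1.0]] [[-0.838, 0.406, -0.365, 1007.705], [0.546, 0.625, -0.559, 601.605], [0.001, -0.667, -0.745, 993.014], [0.0, 0.0, 0.0, 1.0]]
scene mixer [([394.0, 374.0], 0.67)]
scene bare_foot [([370.0, 311.0], 0.68), ([297.0, 325.0], 0.61)]
scene corner [([375.0, 305.0], 0.82), ([306.0, 154.0], 0.61)]
scene plate [([295.0, 322.0], 0.64)]
scene shim_wide [([310.0, 215.0], 0.83)]
scene shim_thin [([342.0, 203.0], 0.72)]
scene shim_thick [([283.0, 236.0], 0.83)]
scene tape [([396.0, 250.0], 0.56)]
scene reagent [([457.0, 304.0], 0.88)]
scene stapler [([34
[... 483 characters left out ...]

top corner [([255.0, 226.0], 0.63)]
top plate [([287.0, 169.0], 0.61)]
top shim_wide [([392.0, 248.0], 0.82)]
top shim_thin [([386.0, 287.0], 0.61)]
top shim_thick [([378.0, 212.0], 0.86)]
top tape [([303.0, 292.0], 0.7)]
top reagent [([223.0, 299.0], 0.71), ([386.0, 286.0], 0.19)]
top stapler [([383.0, 287.0], 0.7), ([421.0, 316.0], 0.64)]
top tip_box [([358.0, 160.0], 0.59)]
top tube_rack [([453.0, 200.0], 0.9)]
top carton [([485.0, 303.0], 0.67)]
top notebook [([490.0, 303.0], 0.87), ([384.0, 287.0], 0.75)]
wrist [[331.4, 0.0, 322.4], [0.0, 331.4, 234.1], [0.0, 0.0, 1.0]] [[0.436, 0.86, 0.265, 198.027], [0.9, -0.417, -0.129, 597.478], [-0.0, 0.295, -0.956, 384.554], [0.0, 0.0, 0.0, 1.0]]
```

View pics/top0.png

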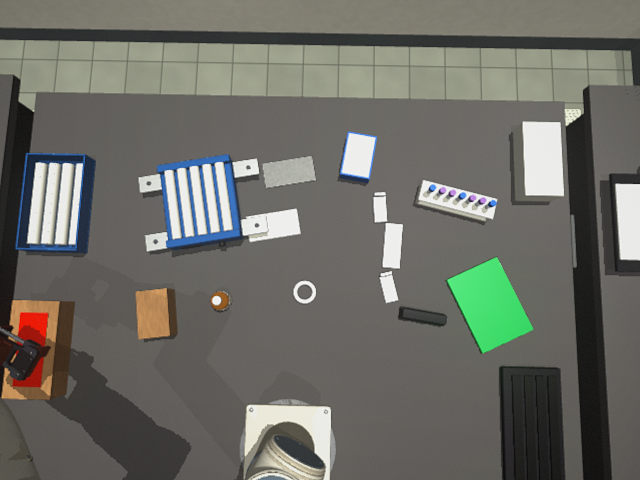

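View pics/scene0.png

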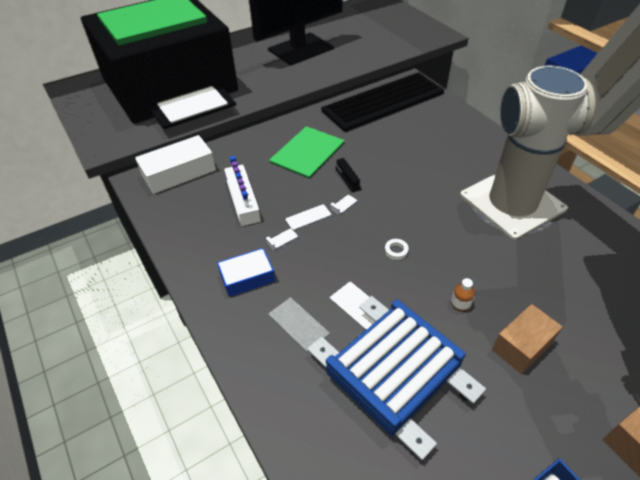

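The top view shows the bare-foot lug at about (258,226) with paper beneath it. The grey plate is off to the side at (288,170), so the thick shim is the right one. The shims are in a column: tabbed ones at (380,207) and (388,287), the wide one at (393,246). All lie close to world x, with tabs towards +x.

```bash
cat > h.py <<'E'
from workcell import ctrl, optics, nets
import cv2, numpy as np
from scipy.spatial.transform import Rotation as R
np.set_printoptions(suppress=True, precision=2)
def world(c,d=None,uv=None,z=None,info=None):
    """pixels -> world, by depth map d or by plane z"""
    i=info or optics.camera_info(c); K=np.array(i["K"]);P=np.array(i["pose"])
    uv=np.atleast_2d(uv).astype(float)
    ray=np.c_[(uv[:,0]-K[0,2])/K[0,0],(uv[:,1]-K[1,2])/K[1,1],np.ones(len(uv))]
    if z is None:
        p=ray*d[uv[:,1].round().astype(int),uv[:,0].round().astype(int)][:,None]
        return p@P[:3,:3].T+P[:3,3]
    w=ray@P[:3,:3].T; return P[:3,3]+w*((z-P[2,3])/w[:,2])[:,None]
def pix(c,p,info=None):
    i=info or optics.camera_info(c); K=np.array(i["K"]);P=np.array(i["pose"])
    q=(np.atleast_2d(p)-P[:3,3])@P[:3,:3]; q=q@K.T; return q[:,:2]/q[:,2:]
def state():
    s=ctrl.get_obs(); Rm=R.from_rotvec(s["orientation"]).as_matrix()
    psi=np.degrees(np.arctan2(Rm[1,1],Rm[0,1]))
    print("t",round(float(s["t"]),2),"tcp",s["ee_pos"],"jawdeg",round(psi,2),"tilt",Rm[:2,2],"F",s["ft_force"],"w",s["width"],"q1,q6",s["qpos"][[0,5]])
    return s,Rm,psi
def plan(x,y,z,psi=None,n=5):
    """z = fingertip height; n rows: prints offset(m) and twist(deg) per row, tool down"""
    s,Rm,p0=state(); dp=0 if psi is None else (psi-p0+180)%360-180
    d=np.array([x,y,z+182])-s["ee_pos"]; print("delta",d,"dpsi",dp,"-> min rows",max(np.linalg.norm(d)/41.7,abs(dp)/7.16))
    rows=[]
    for k in range(n):
        a=np.radians(p0+dp*k/n); yx=np.array([np.cos(a),np.sin(a),0]); zz=np.array([0,0,-1]); xx=np.cross(yx,zz)
        e=d/n; rows.append([round(float(v),5) for v in (e@xx/1000,e@yx/1000,e@zz/1000)])
    print("twist z",round(-dp/n,3)); [print(r) for r in rows]
E
python3 - <<'E'
from h import *
im,d=optics.get_image("top")
v,u=np.mgrid[0:480,0:640]; W=world("top",d,np.c_[u.ravel(),v.ravel()]).reshape(480,640,3)
print("bench z",np.median(W[330:350,330:380,2]))
m=((im.min(2)>150)&(W[...,0]>300)&(abs(W[...,1])<600)).astype(np.uint8)
n,l,st,ce=cv2.connectedComponentsWithStats(m)
for i in range(1,n):
    if st[i,4]<25: continue
    pts=np.argwhere(l==i)[:,::-1]; w=world("top",d,pts)
    (c,(a,b),an)=cv2.minAreaRect(w[:,:2].astype(np.float32))
    print(ce[i].round(),st[i,4],"c",np.array(c),"size",round(a,1),round(b,1),"ang",round(an,1),"z",np.percentile(w[:,2],[10,50,90]))
for n_,z in [("corner",38),("bare_foot",18.5)]:
  for c in ["top","scene"]:
    if c=="scene": optics.get_image(c)
    for r in nets.spot_point(c,n_)[:2]: print(n_,c,world(c,uv=r["position"],z=z),r["conf"])
state()
E
```

```text
bench z 0.22130488890479683
[358. 155.] 1119 c [ 588.99 -142.21] size 73.4 471.2 ang 80.5 z [41.27 44.76 47.56]
[289. 171.] 1198 c [557.93 -13.84] size 413.8 137.9 ang 10.4 z [0.19 3.4  6.96]
[245. 168.] 382 c [546.64  46.75] size 447.7 73.2 ang 25.4 z [33.89 36.92 40.61]
[ 75. 203.] 525 c [460.92 301.11] size 768.0 197.6 ang 60.8 z [30.57 34.21 37.38]
[223. 196.] 617 c [634.76 178.26] size 180.0 26.3 ang 10.6 z [83.76 88.52 92.76]
[211. 198.] 614 c [510.37 111.03] size 478.7 103.6 ang 39.9 z [83.78 88.42 92.9 ]
[198. 200.] 614 c [500.94 127.69] size 493.0 113.0 ang 43.3 z [83.79 88.65 92.21]
[185. 202.] 611 c [616.66 276.52] size 180.9 27.9 ang 10.3 z [83.02 88.5  92.02]
[172. 204.] 609 c [485.65 160.98] size 532.7 126.8 ang 49.3 z [83.53 88.48 92.27]
[150. 183.] 321 c [541.15 157.64] size 597.5 66.4 ang 59.3 z [32.99 36.47 39.88]
[456. 201.] 1447 c [ 568.77 -287.29] size 171.9 559.1 ang 28.4 z [ 9.65 47.75 52.05]
[380. 207.] 369 c [ 507.26 -180.8 ] size 61.5 348.7 ang 66.2 z [ 5.5   9.13 19.26]
[271. 225.] 1420 c [477.52  31.11] size 288.5 152.9 ang 16.1 z [-2.86  1.37 38.32]
[392. 245.] 784 c [ 452.99 -214.85] size 101.7 307.2 ang 53.3 z [ 4.58  7.96 11.46]
[156. 241.] 324 c [459.51 150.23] size 502.2 60.3 ang 73.7 z [33.85 36.97 40.14]
[388. 287.] 389 c [ 414.81 -258.28] size 79.5 34.4 ang 13.9 z [ 1.59  5.18 11.51]
[304. 292.] 245 c [394.93 -45.33] size 82.9 58.8 ang 82.2 z [ 4.4  17.13 20.62]
[216. 300.] 68 c [369.45  57.8 ] size 19.9 280.2 ang 0.3 z [79.51 84.55 87.77]
corner top [[566.78 100.61  38.  ]] 0.95
corner top [[574.18  93.77  38.  ]] 0.73
corner scene [[565.64  97.75  38.  ]] 0.81
corner scene [[ 365.17 -319.17   38.  ]] 0.67
bare_foot top [[570.54 101.83  18.5 ]] 0.86
bare_foot scene [[576.9   93.82  18.5 ]] 0.69
bare_foot scene [[626.71 255.34  18.5 ]] 0.67
t 1.9 tcp [272.28 562.56 404.67] jawdeg 64.17 tilt [ 0. -0.] F [-0.76 -0.02  0.19] w 87.83753225757093 q1,q6 [ 1.1  -0.02]
```

```bash
cat >> h.py <<'E'
def rect(c,im,seed,z,thr=150,info=None,margin=120):
    """bright blob at seed pixel -> rectangle on plane z: centre, (long,short), heading of long axis deg"""
    m=(im.min(2)>thr).astype(np.uint8); n,l,st,ce=cv2.connectedComponentsWithStats(m)
    i=l[int(seed[1]),int(seed[0])]
    if i==0: return None
    cs,_=cv2.findContours((l==i).astype(np.uint8),cv2.RETR_EXTERNAL,cv2.CHAIN_APPROX_NONE)
    w=world(c,uv=cs[0][:,0,:],z=z,info=info)[:,:2].astype(np.float32)
    b=cv2.boxPoints(cv2.minAreaRect(w)); e=[b[1]-b[0],b[2]-b[1]]; e.sort(key=np.linalg.norm)
    return b.mean(0),(np.linalg.norm(e[1]),np.linalg.norm(e[0])),np.degrees(np.arctan2(e[1][1],e[1][0]))%180
E
python3 - <<'E'
from h import *
im=cv2.imread("pics/top0.png")
for n,s,z in [("thick",(380,212),9),("wide",(392,246),8),("thin",(389,290),5),("roller",(198,200),92),("rollerR",(223,196),92),("plate",(289,172),4),("lugfar",(245,168),38),("lugL",(150,183),38),("lugLn",(156,241),38)]:
    print(n,rect("top",im,s,z,thr=130))
plan(440,-225,200,100,n=15)
E
```

```text
thick (array([ 630.47, -233.55], dtype=float32), (np.float32(83.35325), np.float32(35.75592)), np.float32(3.9619138))
wide (array([ 526.17, -267.7 ], dtype=float32), (np.float32(121.990005), np.float32(48.09561)), np.float32(175.93193))
thin (array([ 415.03, -257.91], dtype=float32), (np.float32(80.26959), np.float32(35.71593)), np.float32(14.223691))
roller (array([621.73, 239.98], dtype=float32), (np.float32(181.39218), np.float32(24.561853)), np.float32(10.574259))
rollerR (array([634.15, 175.64], dtype=float32), (np.float32(180.72247), np.float32(24.576096)), np.float32(10.5716915))
plate (array([725.13,  17.79], dtype=float32), (np.float32(140.54437), np.float32(70.332016)), np.float32(100.69679))
lugfar (array([724.16, 131.01], dtype=float32), (np.float32(67.7384), np.float32(44.54376)), np.float32(100.48206))
lugL None
lugLn None
t 1.9 tcp [272.28 562.56 404.67] jawdeg 64.17 tilt [ 0. -0.] F [-0.76 -0.02  0.19] w 87.83753225757093 q1,q6 [ 1.1  -0.02]
delta [ 167.72 -787.56  -22.67] dpsi 35.82774381016594 -> min rows 19.317431708313773
twist z -2.389
[-0.03294, -0.04239, 0.00151]
[-0.03114, -0.04372, 0.00151]
[-0.02929, -0.04498, 0.00151]
[-0.02739, -0.04617, 0.00151]
[-0.02545, -0.04727, 0.00151]
[-0.02345, -0.04829, 0.00151]
[-0.02142, -0.04922, 0.00151]
[-0.01935, -0.05007, 0.00151]
[-0.01725, -0.05083, 0.00151]
[-0.01511, -0.05151, 0.00151]
[-0.01295, -0.05209, 0.00151]
[-0.01077, -0.05259, 0.00151]
[-0.00857, -0.05299, 0.00151]
[-0.00636, -0.0533, 0.00151]
[-0.00413, -0.05352, 0.00151]
```

>>> send_rows:
  rows:
    - {"offset": [-0.0246, -0.0251, 0], "twist": [0, 0, 0]}
    - {"offset": [-0.0246, -0.0251, 0], "twist": [0, 0, 0]}
    - {"offset": [-0.0246, -0.0251, 0], "twist": [0, 0, 0]}
    - {"offset": [-0.0246, -0.0251, 0], "twist": [0, 0, 0]}
    - {"offset": [-0.0246, -0.0251, 0], "twist": [0, 0, 0]}

```text
t: 2.32
ee_pos: [328.1, 396.2, 404.1]
orientation: [0.689, 3.064, 0.008]
ft_force: [0.5, -0.6, -0.2]
width: 87.7
```

>>> send_rows:
  rows:
    - {"offset": [-0.0246, -0.0251, 0], "twist": [0, 0, 0]}
    - {"offset": [-0.0246, -0.0251, 0], "twist": [0, 0, 0]}
    - {"offset": [-0.0246, -0.0251, 0], "twist": [0, 0, 0]}
    - {"offset": [-0.0246, -0.0251, 0], "twist": [0, 0, 0]}
    - {"offset": [-0.0246, -0.0251, 0], "twist": [0, 0, 0]}

```text
t: 2.73
ee_pos: [386.5, 222.2, 404.2]
orientation: [0.685, 3.063, 0.01]
ft_force: [0.7, -0.1, -0.5]
width: 87.8
```

Run:
```python
from h import *
plan(551,-270,190,86,n=15)
i=optics.camera_info("wrist"); im,d=optics.get_image("wrist"); cv2.imwrite("pics/w1.png",im)
for p in [(621.7,240,92),(568,92.6,38)]: print(pix("wrist",p,i))
```

```text
t 2.73 tcp [386.45 222.21 404.25] jawdeg 64.79 tilt [0.   0.01] F [ 0.67 -0.06 -0.47] w 87.7891596910851 q1,q6 [ 0.49 -0.64]
delta [ 164.55 -492.21  -32.25] dpsi 21.21278258250024 -> min rows 12.469605510804262
twist z -1.414
[-0.0239, -0.02501, 0.00215]
[-0.02328, -0.0256, 0.00215]
[-0.02264, -0.02616, 0.00215]
[-0.02199, -0.02671, 0.00215]
[-0.02132, -0.02725, 0.00215]
[-0.02064, -0.02777, 0.00215]
[-0.01995, -0.02827, 0.00215]
[-0.01925, -0.02875, 0.00215]
[-0.01853, -0.02922, 0.00215]
[-0.0178, -0.02967, 0.00215]
[-0.01707, -0.0301, 0.00215]
[-0.01632, -0.03051, 0.00215]
[-0.01556, -0.0309, 0.00215]
[-0.01479, -0.03128, 0.00215]
[-0.01402, -0.03163, 0.00215]
[[427.09 404.82]]
[[289.7  380.92]]
```

>>> send_rows:
  rows:
    - {"offset": [-0.0239, -0.025, 0.002], "twist": [0, 0, -1.41]}
    - {"offset": [-0.0233, -0.0256, 0.002], "twist": [0, 0, -1.41]}
    - {"offset": [-0.0226, -0.0262, 0.002], "twist": [0, 0, -1.41]}
    - {"offset": [-0.022, -0.0267, 0.002], "twist": [0, 0, -1.41]}
    - {"offset": [-0.0213, -0.0272, 0.002], "twist": [0, 0, -1.41]}

```text
t: 3.2
ee_pos: [443.4, 49.4, 395.3]
orientation: [0.484, 3.096, 0.011]
ft_force: [1.2, 1.1, 0.4]
width: 87.8
```

>>> send_rows:
  rows:
    - {"offset": [-0.0206, -0.0278, 0.002], "twist": [0, 0, -1.41]}
    - {"offset": [-0.02, -0.0283, 0.002], "twist": [0, 0, -1.41]}
    - {"offset": [-0.0192, -0.0288, 0.002], "twist": [0, 0, -1.41]}
    - {"offset": [-0.0185, -0.0292, 0.002], "twist": [0, 0, -1.41]}
    - {"offset": [-0.0178, -0.0297, 0.002], "twist": [0, 0, -1.41]}

```text
t: 3.62
ee_pos: [501.1, -123.3, 385.8]
orientation: [0.284, 3.117, 0.011]
ft_force: [0.2, 0.3, 0.3]
width: 87.7
```

>>> send_rows:
  rows:
    - {"offset": [-0.0171, -0.0301, 0.002], "twist": [0, 0, -1.41]}
    - {"offset": [-0.0163, -0.0305, 0.002], "twist": [0, 0, -1.41]}
    - {"offset": [-0.0156, -0.0309, 0.002], "twist": [0, 0, -1.41]}
    - {"offset": [-0.0148, -0.0313, 0.002], "twist": [0, 0, -1.41]}
    - {"offset": [-0.014, -0.0316, 0.002], "twist": [0, 0, -1.41]}

```text
t: 4.03
ee_pos: [559.8, -296.1, 375.5]
orientation: [0.084, 3.127, 0.009]
ft_force: [-0.2, -0.5, 0.1]
width: 87.9
```

Run:
```python
from h import *
state()
i=optics.camera_info("wrist"); im,d=optics.get_image("wrist"); cv2.imwrite("pics/w2.png",im)
print(i["pose"])
for n,p in [("wide",(526,-268,8)),("thick",(626,-233.8,9)),("thin",(412,-259,5))]:
    q=pix("wrist",p,i)[0]; print(n,q)
    try: print(rect("wrist",im,q,p[2],130,i))
    except Exception as e: print(e)
```

```text
t 4.03 tcp [ 559.8  -296.06  375.5 ] jawdeg 86.93 tilt [0.01 0.01] F [-0.21 -0.53  0.12] w 87.91582601644983 q1,q6 [-0.51 -2.03]
[[   0.05    0.95    0.31  477.83]
 [   1.     -0.05   -0.01 -292.1 ]
 [   0.01    0.31   -0.95  354.29]
 [   0.      0.      0.      1.  ]]
wide [346.03 174.41]
(array([ 529.21, -271.18], dtype=float32), (np.float32(121.10053), np.float32(54.295685)), np.float32(176.61888))
thick [379.26 262.07]
(array([ 626.89, -236.4 ], dtype=float32), (np.float32(71.87351), np.float32(42.535576)), np.float32(4.240517))
thin [351.47  51.61]
(array([ 416.82, -261.41], dtype=float32), (np.float32(77.69543), np.float32(44.31129)), np.float32(14.305117))
```

View pics/w2.png

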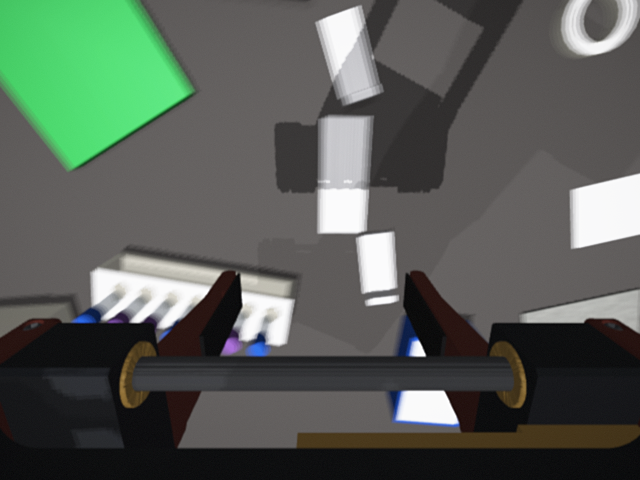

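The wrist view is blurred by motion: wide shim at (345,174), thick at (378,265) with its tab at the bottom, thin at (350,50), rack well to the left. Next I'll go in above the wide shim.

Run:
```python
from h import *
plan(551,-270,90,86.2,n=4)
```

```text
t 4.08 tcp [ 561.46 -301.14  375.53] jawdeg 86.91 tilt [0.02 0.  ] F [ 1.39 -4.02  0.98] w 87.83452670276795 q1,q6 [-0.51 -2.04]
delta [ -10.46   31.14 -103.53] dpsi -0.7095876345450449 -> min rows 2.6047745871144707
twist z 0.177
[0.00303, 0.00763, 0.02588]
[0.00305, 0.00762, 0.02588]
[0.00308, 0.00761, 0.02588]
[0.0031, 0.0076, 0.02588]
```

>>> send_rows:
  rows:
    - {"offset": [0.003, 0.0076, 0.0255], "twist": [0, 0, 0.18]}
    - {"offset": [0.003, 0.0076, 0.0255], "twist": [0, 0, 0.18]}
    - {"offset": [0.003, 0.0076, 0.0255], "twist": [0, 0, 0.18]}
    - {"offset": [0.003, 0.0076, 0.0255], "twist": [0, 0, 0.18]}
    - {"offset": [0, 0, 0], "twist": [0, 0, 0]}

```text
t: 4.5
ee_pos: [554.8, -274.9, 271.5]
orientation: [0.117, 3.115, -0.003]
ft_force: [-0.6, 0.7, -0.2]
width: 88.2
```

Run:
```python
import re
t=open("h.py").read()
t=t.replace('''    print("twist z"''','''    tl=np.degrees(np.cross(Rm[:,2],[0,0,-1]))@Rm; print("level twist total (tool x,y)",tl[:2])
    print("twist z"''')
open("h.py","w").write(t)
from h import *
plan(551,-270,90,86.2,n=4)
i=optics.camera_info("wrist"); im,d=optics.get_image("wrist"); cv2.imwrite("pics/w3.png",im)
q=pix("wrist",(520,-268,8),i)[0]; print(q)
for thr in (130,160): print(rect("wrist",im,q,8,thr,i))
state()
```

```text
t 4.5 tcp [ 554.83 -274.86  271.54] jawdeg 85.7 tilt [ 0.02 -0.  ] F [-0.57  0.68 -0.22] w 88.23789459559316 q1,q6 [-0.48 -1.98]
delta [-3.83  4.86  0.46] dpsi 0.4995294018463028 -> min rows 0.14891452749229975
level twist total (tool x,y) [-0.06  1.38]
twist z -0.125
[0.00105, 0.00114, -0.00011]
[0.00104, 0.00114, -0.00011]
[0.00104, 0.00115, -0.00011]
[0.00104, 0.00115, -0.00011]
[329.41 189.92]
(array([ 511.69, -366.25], dtype=float32), (np.float32(290.33896), np.float32(192.33017)), np.float32(99.399666))
(array([ 527.86, -266.4 ], dtype=float32), (np.float32(120.50753), np.float32(46.996723)), np.float32(175.74606))
t 4.55 tcp [ 555.8  -275.68  273.8 ] jawdeg 85.73 tilt [ 0.03 -0.  ] F [-0.25 -0.21 -0.03] w 87.95884528037901 q1,q6 [-0.48 -1.99]
```

>>> send_rows:
  rows:
    - {"offset": [0.001, 0.002, 0.015], "twist": [0, 0.6, 0]}
    - {"offset": [0.001, 0.002, 0.015], "twist": [0, 0.6, 0]}
    - {"offset": [0.001, 0.002, 0.015], "twist": [0, 0.3, 0]}
    - {"offset": [0, 0, 0.005], "twist": [0, 0, 0]}
    - {"offset": [0, 0, 0], "twist": [0, 0, 0]}

```text
t: 4.97
ee_pos: [556.6, -270.7, 224.3]
orientation: [0.116, 3.134, -0.01]
ft_force: [0.8, 0.8, -0.7]
width: 87.6
```

Run:
```python
from h import *
plan(552.4,-268.8,2,85.8,n=4)
```

```text
t 4.97 tcp [ 556.6  -270.72  224.27] jawdeg 85.75 tilt [ 0.01 -0.01] F [ 0.79  0.8  -0.66] w 87.58394254314888 q1,q6 [-0.47 -1.96]
delta [ -4.2    1.92 -40.27] dpsi 0.051277320077701916 -> min rows 0.9720058109272383
level twist total (tool x,y) [-0.35  0.32]
twist z -0.013
[0.00108, 0.0004, 0.01007]
[0.00108, 0.0004, 0.01007]
[0.00108, 0.0004, 0.01007]
[0.00108, 0.0004, 0.01007]
```

>>> send_rows:
  rows:
    - {"offset": [0.001, 0.0005, 0.015], "twist": [-0.1, 0.1, 0]}
    - {"offset": [0.001, 0.0005, 0.012], "twist": [-0.1, 0.1, 0]}
    - {"offset": [0.001, 0.0005, 0.008], "twist": [-0.1, 0.1, 0]}
    - {"offset": [0.001, 0, 0.002], "twist": [0, 0, 0]}
    - {"offset": [0, 0, 0], "twist": [0, 0, 0]}

```text
t: 5.38
ee_pos: [552.9, -269.4, 183.6]
orientation: [0.117, 3.139, -0.001]
ft_force: [1.0, -0.1, 0.6]
width: 87.8
```

Run:
```python
from h import *
plan(552.4,-268.8,2,85.8,n=2)
```

```text
t 5.38 tcp [ 552.89 -269.44  183.62] jawdeg 85.73 tilt [ 0. -0.] F [ 0.98 -0.15  0.59] w 87.80714164034679 q1,q6 [-0.47 -1.97]
delta [-0.49  0.64  0.38] dpsi 0.0656013281913772 -> min rows 0.02146521758837935
level twist total (tool x,y) [-0.04  0.04]
twist z -0.033
[0.00027, 0.0003, -0.00019]
[0.00027, 0.0003, -0.00019]
```

>>> send_rows:
  rows:
    - {"offset": [0, 0, 0], "twist": [0, 0, 0]}
    - {"offset": [0, 0, 0], "twist": [0, 0, 0]}
    - {"offset": [0, 0, 0], "twist": [0, 0, 0]}
    - {"offset": [0, 0, 0], "twist": [0, 0, 0]}
    - {"offset": [0, 0, 0], "twist": [0, 0, 0]}
  gripper: 0.03

```text
t: 5.8
ee_pos: [553.2, -269.8, 184.6]
orientation: [0.117, 3.137, -0.002]
ft_force: [-0.4, 0.3, -0.2]
width: 58.1
```

>>> send_rows:
  rows:
    - {"offset": [0, 0, 0], "twist": [0, 0, 0]}
    - {"offset": [0, 0, 0], "twist": [0, 0, 0]}
    - {"offset": [0, 0, 0], "twist": [0, 0, 0]}
    - {"offset": [0, 0, -0.005], "twist": [0, 0, 0]}
    - {"offset": [0, 0, -0.01], "twist": [0, 0, 0]}

```text
t: 6.22
ee_pos: [552.7, -269.5, 199.4]
orientation: [0.117, 3.139, -0.001]
ft_force: [0.5, 1.3, 0.2]
width: 45.6
```

>>> send_rows:
  rows:
    - {"offset": [0, 0, -0.02], "twist": [0, 0, 0]}
    - {"offset": [0, 0, -0.02], "twist": [0, 0, 0]}
    - {"offset": [0, 0, -0.02], "twist": [0, 0, 0]}
    - {"offset": [0, 0, -0.005], "twist": [0, 0, 0]}
    - {"offset": [0, 0, 0], "twist": [0, 0, 0]}

```text
t: 6.63
ee_pos: [552.8, -269.5, 271.0]
orientation: [0.117, 3.138, -0.002]
ft_force: [0.1, -0.1, -1.5]
width: 45.4
```

Run:
```python
from h import *
state()
i=optics.camera_info("wrist"); im,d=optics.get_image("wrist"); cv2.imwrite("pics/w4.png",im)
# refined mixer from w1? plan to standoff: foot (567.9,92.6), mixer heading 10.6; grip 150 mm out
u=np.array([np.cos(np.radians(100.6)),np.sin(np.radians(100.6))]); f=np.array([567.9,92.6])
print("standoff",f-180*u,"final",f-60*u)
plan(*(f-180*u),70,10.6,n=15)
```

```text
t 6.63 tcp [ 552.75 -269.45  270.95] jawdeg 85.73 tilt [ 0. -0.] F [ 0.06 -0.12 -1.46] w 45.374448113008896 q1,q6 [-0.47 -1.97]
standoff [601.01 -84.33] final [578.94  33.62]
t 6.68 tcp [ 552.84 -269.5   270.57] jawdeg 85.72 tilt [ 0. -0.] F [-0.12 -0.17 -0.15] w 45.64917017158804 q1,q6 [-0.47 -1.97]
delta [ 48.17 185.17 -18.57] dpsi -75.12440145164133 -> min rows 10.492234839614712
level twist total (tool x,y) [-0.07  0.11]
twist z 5.008
[-0.00228, 0.01255, 0.00124]
[-0.00118, 0.0127, 0.00124]
[-6e-05, 0.01276, 0.00124]
[0.00105, 0.01271, 0.00124]
[0.00215, 0.01257, 0.00124]
[0.00324, 0.01234, 0.00124]
[0.00431, 0.01201, 0.00124]
[0.00534, 0.01158, 0.00124]
[0.00633, 0.01107, 0.00124]
[0.00727, 0.01048, 0.00124]
[0.00816, 0.0098, 0.00124]
[0.00899, 0.00905, 0.00124]
[0.00974, 0.00823, 0.00124]
[0.01042, 0.00735, 0.00124]
[0.01103, 0.00641, 0.00124]
```

View pics/w4.png

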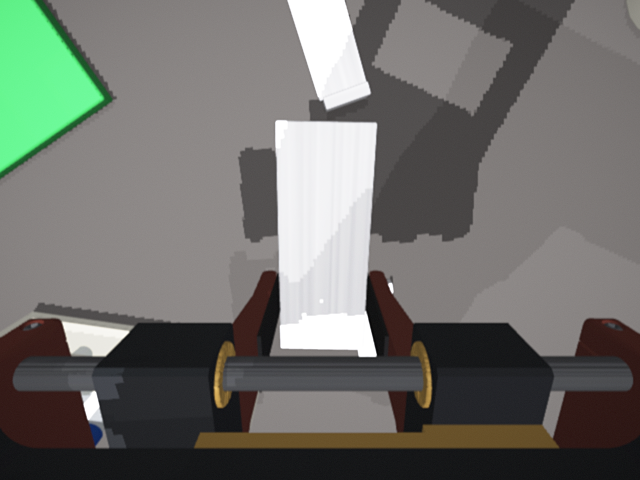

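The shim is held level and square, running from (325,120) to (325,345) in the view. Moving to the standoff with a 75° turn.

>>> send_rows:
  rows:
    - {"offset": [-0.0023, 0.0125, 0], "twist": [0, 0, 5]}
    - {"offset": [-0.0012, 0.0127, 0], "twist": [0, 0, 5]}
    - {"offset": [0, 0.0128, 0], "twist": [0, 0, 5]}
    - {"offset": [0.001, 0.0127, 0], "twist": [0, 0, 5]}
    - {"offset": [0.0022, 0.0126, 0], "twist": [0, 0, 5]}

```text
t: 7.1
ee_pos: [567.7, -207.6, 266.4]
orientation: [-0.825, -3.029, 0.001]
ft_force: [0.8, -0.8, -0.6]
width: 45.4
```

>>> send_rows:
  rows:
    - {"offset": [0.0032, 0.0123, 0], "twist": [0, 0, 5]}
    - {"offset": [0.0043, 0.012, 0], "twist": [0, 0, 5]}
    - {"offset": [0.0053, 0.0116, 0], "twist": [0, 0, 5]}
    - {"offset": [0.0063, 0.0111, 0], "twist": [0, 0, 5]}
    - {"offset": [0.0073, 0.0105, 0], "twist": [0, 0, 5]}

```text
t: 7.52
ee_pos: [584.0, -142.8, 259.7]
orientation: [-1.488, -2.753, 0.005]
ft_force: [-0.8, -0.3, -0.0]
width: 45.5
```

>>> send_rows:
  rows:
    - {"offset": [0.0082, 0.0098, 0], "twist": [0, 0, 5]}
    - {"offset": [0.009, 0.009, 0], "twist": [0, 0, 5]}
    - {"offset": [0.0097, 0.0082, 0], "twist": [0, 0, 4]}
    - {"offset": [0.005, 0.0035, 0], "twist": [0, 0, 2]}
    - {"offset": [0, 0, 0], "twist": [0, 0, 0]}

```text
t: 7.93
ee_pos: [595.7, -95.6, 252.9]
orientation: [-1.873, -2.497, 0.014]
ft_force: [-0.7, 0.1, -0.8]
width: 45.6
```

Run:
```python
from h import *
i=optics.camera_info("wrist"); im,d=optics.get_image("wrist"); cv2.imwrite("pics/w5.png",im)
np.savez("w5.npz",K=i["K"],pose=i["pose"],d=d)
for n in ["corner","bare_foot"]:
    for r in nets.spot_point("wrist",n)[:2]: print(n,np.array(r["position"]),r["conf"],world("wrist",uv=r["position"],z=38 if n=="corner" else 18.5,info=i))
print(pix("wrist",(567.9,92.6,38),i))
plan(601,-84.3,60,10.6,n=5)
```

```text
corner [322.5 246. ] 0.51 [[586.31 -82.26  38.  ]]
[[ 388.58 -101.22]]
t 8.08 tcp [595.49 -96.94 253.29] jawdeg 16.35 tilt [-0.02  0.  ] F [ 0.33 -0.28  0.47] w 45.723234291783236 q1,q6 [-0.18 -0.47]
delta [  5.51  12.64 -11.29] dpsi -5.746484150617107 -> min rows 0.8025815852817189
level twist total (tool x,y) [-1.08 -0.59]
twist z 1.149
[0.00212, 0.00177, 0.00226]
[0.00215, 0.00173, 0.00226]
[0.00218, 0.00168, 0.00226]
[0.00222, 0.00164, 0.00226]
[0.00225, 0.00159, 0.00226]
```

View pics/w5.png

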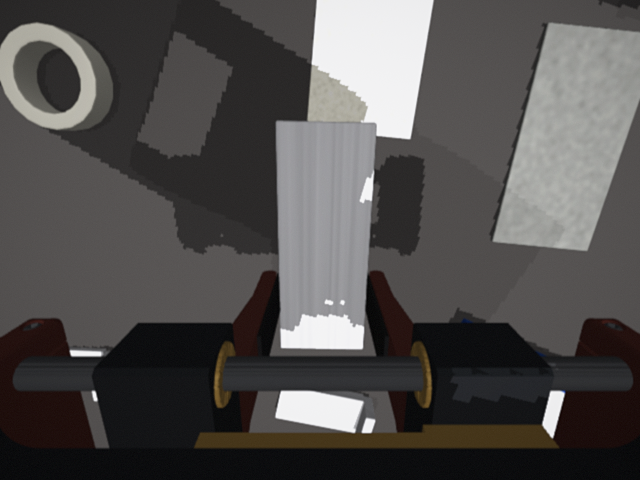

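The view shows the paper ahead at (370,60), the plate at (580,140), and the shim held square; the lug is out of the frame. Moving closer and above the lug to measure it.

>>> send_rows:
  rows:
    - {"offset": [0.0145, 0.001, 0.003], "twist": [-0.3, -0.15, 1.4]}
    - {"offset": [0.0145, 0.001, 0.003], "twist": [-0.3, -0.15, 1.4]}
    - {"offset": [0.0145, 0.001, 0.003], "twist": [-0.3, -0.15, 1.4]}
    - {"offset": [0.0145, 0.001, 0.0], "twist": [-0.2, -0.15, 1.4]}
    - {"offset": [0.0145, 0.001, 0.0], "twist": [0, 0, 0]}

```text
t: 8.5
ee_pos: [582.6, -29.2, 243.2]
orientation: [2.01, 2.411, -0.002]
ft_force: [0.3, 0.5, -0.5]
width: 45.7
```

>>> send_rows:
  rows:
    - {"offset": [0, 0, 0], "twist": [0, 0, 0]}
    - {"offset": [0, 0, 0], "twist": [0, 0, 0]}
    - {"offset": [0, 0, 0], "twist": [0, 0, 0]}
    - {"offset": [0, 0, 0], "twist": [0, 0, 0]}
    - {"offset": [0, 0, 0], "twist": [0, 0, 0]}

```text
t: 8.92
ee_pos: [582.1, -30.7, 242.8]
orientation: [2.007, 2.414, -0.003]
ft_force: [-0.8, -1.1, -1.0]
width: 45.6
```

Run:
```python
from h import *
i=optics.camera_info("wrist"); im,d=optics.get_image("wrist"); cv2.imwrite("pics/w6.png",im)
for n in ["corner","bare_foot"]:
    for r in nets.spot_point("wrist",n)[:2]: print(n,np.array(r["position"]),r["conf"],world("wrist",uv=r["position"],z=38 if n=="corner" else 18.5,info=i))
print(pix("wrist",(567.9,92.6,38),i))
np.savez("w6.npz",K=i["K"],pose=i["pose"],d=d)
plan(590,-25.4,60,10.6,n=5)
```

```text
corner [346.4  27.9] 0.57 [[568.95  97.99  38.  ]]
bare_foot [324.5 244.7] 0.23 [[580.4  -20.68  18.5 ]]
[[342.09  39.71]]
t 9.07 tcp [582.12 -30.4  242.82] jawdeg 10.51 tilt [ 0. -0.] F [-0.75  0.85 -0.62] w 45.36328722637276 q1,q6 [-0.07 -0.25]
delta [ 7.88  5.   -0.82] dpsi 0.08812966108726528 -> min rows 0.2247748939383643
level twist total (tool x,y) [-0.    0.16]
twist z -0.018
[0.0007, 0.00173, 0.00016]
[0.0007, 0.00173, 0.00016]
[0.0007, 0.00173, 0.00016]
[0.00069, 0.00173, 0.00016]
[0.00069, 0.00173, 0.00016]
```

View pics/w6.png

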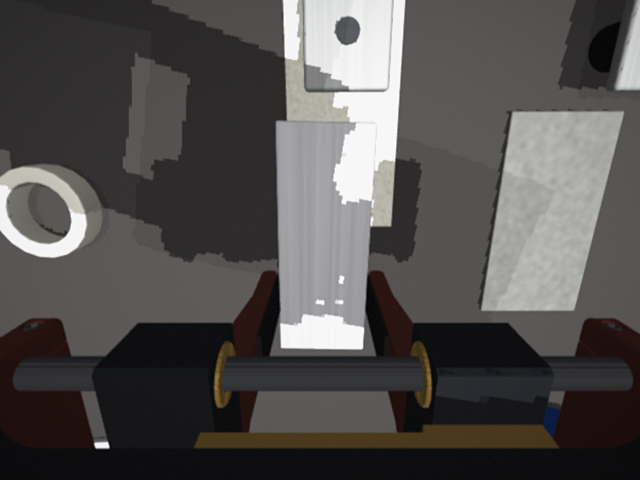

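The lug is clear: stud at (347,30), front edge at row 90 from columns 305 to 390, with paper under it. Fitting it metrically.

Run:
```python
from h import *
i=dict(np.load("w6.npz"))
P=world("wrist",uv=[(305,89),(390,89),(302,10),(389,10),(347,30)],z=38,info=i); print(P)
e=P[1]-P[0]; print("front edge len",np.linalg.norm(e),"ang",np.degrees(np.arctan2(e[1],e[0])))
u=np.array([np.cos(np.radians(100.6)),np.sin(np.radians(100.6)),0]); print("foot from edge",(P[0]+P[1])/2+27*u)
# plate check vs top (725.1,17.8)
Q=world("wrist",uv=[(511,111),(622,112),(575,311),(482,309)],z=4,info=i);print("plate",Q.mean(0), np.linalg.norm(Q[1]-Q[0]),np.linalg.norm(Q[2]-Q[1]), np.degrees(np.arctan2(*(Q[0]-Q[3])[[1,0]])))
# shim in hand: nose centre, direction, at its height
s,Rm,psi=state(); tz=s["ee_pos"][2]-182-1.6+8
S=world("wrist",uv=[(277,122),(376,122),(363,348),(282,348)],z=tz,info=i); print("shim z",tz,S, "centre",S.mean(0),np.linalg.norm(S[1]-S[0]),np.linalg.norm((S[0]+S[1]-S[2]-S[3])/2)); m=(S[0]+S[1]-S[2]-S[3]);print("hdg",np.degrees(np.arctan2(m[1],m[0])))
```

```text
[[553.66  67.19  38.  ]
 [596.53  75.14  38.  ]
 [546.39 101.5   38.  ]
 [587.58 109.13  38.  ]
 [569.42  97.16  38.  ]]
front edge len 43.599736968914236 ang 10.496756812259466
foot from edge [570.13  97.7   38.  ]
plate [726.31  19.5    4.  ] 68.80431619437437 139.13626749627517 101.265717334839
t 9.07 tcp [582.12 -30.4  242.82] jawdeg 10.51 tilt [ 0. -0.] F [-0.75  0.85 -0.62] w 45.36328722637276 q1,q6 [-0.07 -0.25]
shim z 67.21706519817843 [[545.69  48.69  67.22]
 [588.89  56.7   67.22]
 [608.88 -59.28  67.22]
 [565.11 -67.41  67.22]] centre [577.15  -5.32  67.22] 43.9400977306588 117.69789974601615
hdg 99.63835588852017
```

>>> send_rows:
  rows:
    - {"offset": [0, 0.004, 0.015], "twist": [0, 0, 0]}
    - {"offset": [0, 0.004, 0.015], "twist": [0, 0, 0]}
    - {"offset": [0, 0.0034, 0.015], "twist": [0, 0, 0]}
    - {"offset": [0, 0, 0.01], "twist": [0, 0, 0]}
    - {"offset": [0, 0, 0], "twist": [0, 0, 0]}

```text
t: 9.48
ee_pos: [594.8, -29.8, 187.3]
orientation: [2.007, 2.41, 0.001]
ft_force: [-0.4, 0.3, -1.1]
width: 45.7
```

Run:
```python
from h import *
plan(592.8,-25.8,3,10.5,n=1)
plan(580.8,38.4,3,10.5,n=5)
```

```text
t 9.48 tcp [594.77 -29.81 187.29] jawdeg 10.44 tilt [ 0. -0.] F [-0.4   0.32 -1.1 ] w 45.689401216130996 q1,q6 [-0.07 -0.25]
delta [-1.97  4.01 -2.29] dpsi 0.06463283496631789 -> min rows 0.12027951538149448
level twist total (tool x,y) [0.22 0.22]
twist z -0.065
[0.0043, -0.00121, 0.00229]
t 9.48 tcp [594.77 -29.81 187.29] jawdeg 10.44 tilt [ 0. -0.] F [-0.4   0.32 -1.1 ] w 45.689401216130996 q1,q6 [-0.07 -0.25]
delta [-13.97  68.21  -2.29] dpsi 0.06463283496631789 -> min rows 1.6705158171100272
level twist total (tool x,y) [0.22 0.22]
twist z -0.013
[0.01392, -0.00028, 0.00046]
[0.01392, -0.00027, 0.00046]
[0.01392, -0.00027, 0.00046]
[0.01392, -0.00027, 0.00046]
[0.01392, -0.00026, 0.00046]
```

>>> send_rows:
  rows:
    - {"offset": [0.012, -0.0005, 0.001], "twist": [0.1, 0.1, 0]}
    - {"offset": [0.014, -0.0003, 0.001], "twist": [0.1, 0.1, 0]}
    - {"offset": [0.014, -0.0003, 0], "twist": [0, 0, 0]}
    - {"offset": [0.014, -0.0003, 0], "twist": [0, 0, 0]}
    - {"offset": [0.01, 0, 0], "twist": [0, 0, 0]}

```text
t: 9.9
ee_pos: [580.7, 36.4, 186.8]
orientation: [2.014, 2.41, 0.001]
ft_force: [-0.2, -0.2, -1.2]
width: 45.7
```

Run:
```python
from h import *
plan(580.8,38.4,1.6,10.5,n=2)
i=optics.camera_info("wrist"); im,d=optics.get_image("wrist"); cv2.imwrite("pics/w7.png",im)
for r in nets.spot_point("wrist","corner")[:2]: print(np.array(r["position"]),r["conf"],world("wrist",uv=r["position"],z=38,info=i))
```

```text
t 9.9 tcp [580.74  36.39 186.76] jawdeg 10.23 tilt [0. 0.] F [-0.16 -0.16 -1.22] w 45.68280379775729 q1,q6 [ 0.04 -0.14]
delta [ 0.06  2.01 -3.16] dpsi 0.2732580702580947 -> min rows 0.08994542429822022
level twist total (tool x,y) [ 0.05 -0.  ]
twist z -0.137
[0.00099, 0.00021, 0.00158]
[0.00098, 0.00021, 0.00158]
[326.  181.5] 0.95 [[569.96  98.06  38.  ]]
```

View pics/w7.png

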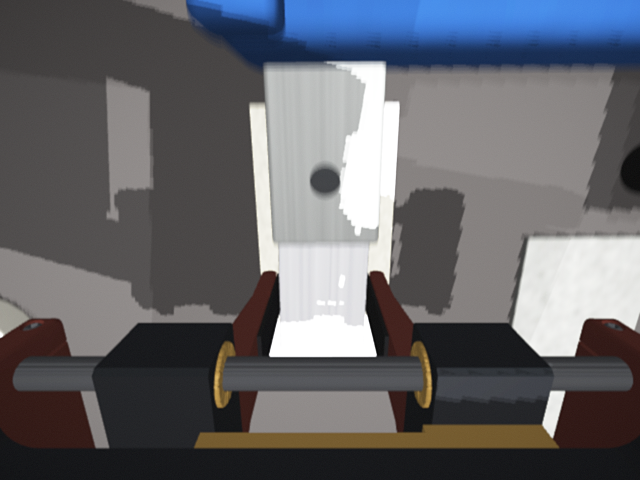

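The foot stud at (325,181) is centred over the shim, and the lug has not moved. Lowering, releasing and rising.

>>> send_rows:
  rows:
    - {"offset": [0.001, 0, 0.0015], "twist": [0, 0, -0.2]}
    - {"offset": [0.001, 0, 0.0012], "twist": [0, 0, 0]}
    - {"offset": [0, 0, 0.0005], "twist": [0, 0, 0]}
    - {"offset": [0, 0, 0], "twist": [0, 0, 0]}
    - {"offset": [0, 0, 0], "twist": [0, 0, 0]}

```text
t: 10.42
ee_pos: [580.9, 38.5, 185.5]
orientation: [2.005, 2.416, 0.003]
ft_force: [-0.4, -0.0, -1.1]
width: 45.3
```

>>> send_rows:
  rows:
    - {"offset": [0, 0, 0], "twist": [0, 0, 0]}
    - {"offset": [0, 0, 0], "twist": [0, 0, 0]}
    - {"offset": [0, 0, 0], "twist": [0, 0, 0]}
    - {"offset": [0, 0, 0], "twist": [0, 0, 0]}
    - {"offset": [0, 0, 0], "twist": [0, 0, 0]}
  gripper: 0.07

```text
t: 10.83
ee_pos: [581.4, 37.2, 185.4]
orientation: [2.007, 2.413, 0.003]
ft_force: [0.9, 0.1, -0.0]
width: 69.5
```

>>> send_rows:
  rows:
    - {"offset": [-0.001, 0, -0.01], "twist": [0, 0, 0]}
    - {"offset": [-0.01, 0, -0.02], "twist": [0, 0, 0]}
    - {"offset": [-0.01, 0, -0.03], "twist": [0, 0, 0]}
    - {"offset": [-0.01, 0, -0.03], "twist": [0, 0, 0]}
    - {"offset": [0, 0, 0], "twist": [0, 0, 0]}

```text
t: 11.25
ee_pos: [586.3, 6.0, 278.8]
orientation: [-2.006, -2.417, 0.003]
ft_force: [1.6, 1.0, -0.3]
width: 70.1
```

Run:
```python
from h import *
state()
i=optics.camera_info("wrist"); im,d=optics.get_image("wrist"); cv2.imwrite("pics/w8.png",im)
np.savez("w8.npz",K=i["K"],pose=i["pose"],d=d)
for r in nets.spot_point("wrist","corner")[:2]: print(np.array(r["position"]),r["conf"],world("wrist",uv=r["position"],z=38,info=i))
a=np.radians(4.1); print("thick grip", 626.5+25*np.cos(a),-234.5+25*np.sin(a))
plan(651.4,-232.5,90,94.1,n=15)
```

```text
t 11.25 tcp [586.31   6.02 278.77] jawdeg 10.61 tilt [-0. -0.] F [ 1.58  0.99 -0.26] w 70.13307184124689 q1,q6 [-0.01 -0.19]
[324.4 108.8] 0.94 [[568.47  98.95  38.  ]]
thick grip 651.4360195732736 -232.71256389168286
t 11.35 tcp [584.67   6.91 275.02] jawdeg 10.62 tilt [-0.01 -0.  ] F [ 0.37  0.72 -0.84] w 70.40057819824452 q1,q6 [-0.01 -0.19]
delta [  66.73 -239.41   -3.02] dpsi 83.48078881958588 -> min rows 11.659328047428195
level twist total (tool x,y) [-0.38 -0.05]
twist z -5.565
[-0.01651, 0.00143, 0.0002]
[-0.01657, -0.00018, 0.0002]
[-0.01647, -0.00178, 0.0002]
[-0.01622, -0.00337, 0.0002]
[-0.01582, -0.00493, 0.0002]
[-0.01527, -0.00644, 0.0002]
[-0.01457, -0.00789, 0.0002]
[-0.01374, -0.00927, 0.0002]
[-0.01277, -0.01055, 0.0002]
[-0.01169, -0.01174, 0.0002]
[-0.0105, -0.01282, 0.0002]
[-0.0092, -0.01378, 0.0002]
[-0.00782, -0.01461, 0.0002]
[-0.00637, -0.0153, 0.0002]
[-0.00486, -0.01584, 0.0002]
```

View pics/w8.png

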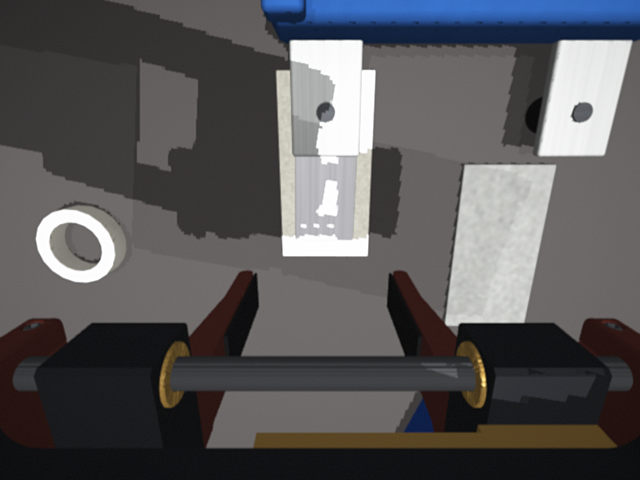

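The wide shim lies centred under the lug, its tail visible at (325,200), with stud and lug unmoved. Off to the thick shim.

>>> send_rows:
  rows:
    - {"offset": [-0.0165, 0.0014, 0], "twist": [0, 0, -5.56]}
    - {"offset": [-0.0166, -0.0002, 0], "twist": [0, 0, -5.56]}
    - {"offset": [-0.0165, -0.0018, 0], "twist": [0, 0, -5.56]}
    - {"offset": [-0.0162, -0.0034, 0], "twist": [0, 0, -5.56]}
    - {"offset": [-0.0158, -0.0049, 0], "twist": [0, 0, -5.56]}

```text
t: 11.77
ee_pos: [604.5, -70.9, 270.5]
orientation: [-1.326, -2.832, 0.009]
ft_force: [0.3, 0.4, 0.1]
width: 69.8
```

>>> send_rows:
  rows:
    - {"offset": [-0.0153, -0.0064, 0], "twist": [0, 0, -5.56]}
    - {"offset": [-0.0146, -0.0079, 0], "twist": [0, 0, -5.56]}
    - {"offset": [-0.0137, -0.0093, 0], "twist": [0, 0, -5.56]}
    - {"offset": [-0.0128, -0.0106, 0], "twist": [0, 0, -5.56]}
    - {"offset": [-0.0117, -0.0117, 0], "twist": [0, 0, -5.56]}

```text
t: 12.18
ee_pos: [627.4, -151.1, 262.3]
orientation: [-0.562, -3.061, 0.001]
ft_force: [1.3, 0.1, 0.0]
width: 70.1
```

>>> send_rows:
  rows:
    - {"offset": [-0.0105, -0.0128, 0], "twist": [0, 0, -5.56]}
    - {"offset": [-0.0092, -0.0138, 0], "twist": [0, 0, -5.56]}
    - {"offset": [-0.0078, -0.0146, 0], "twist": [0, 0, -5]}
    - {"offset": [-0.004, -0.01, 0], "twist": [0, 0, -3]}
    - {"offset": [0, 0, 0], "twist": [0, 0, 0]}

```text
t: 12.6
ee_pos: [645.4, -210.9, 253.2]
orientation: [-0.012, -3.102, -0.012]
ft_force: [-0.9, 0.4, -0.3]
width: 70.5
```

Run:
```python
from h import *
plan(651.4,-232.5,40,94.1,n=4)
i=optics.camera_info("wrist"); im,d=optics.get_image("wrist"); cv2.imwrite("pics/w9.png",im)
q=pix("wrist",(620,-234,9),i)[0]; print(q)
for thr in (130,160,190): print(rect("wrist",im,q,9,thr,i))
v,u=np.mgrid[0:480,0:640]; W=world("wrist",d,np.c_[u.ravel(),v.ravel()],info=i).reshape(480,640,3)
m=(d>0)&(W[...,2]>30)&(W[...,2]<110)&(W[...,1]<-280)&(W[...,0]>560)&(v<330)
if m.any(): print("rack max y",W[m][:,1].max(), W[m][:,0].min())
```

```text
t 12.6 tcp [ 645.39 -210.92  253.24] jawdeg 89.54 tilt [-0.04  0.01] F [-0.94  0.37 -0.33] w 70.52269903979467 q1,q6 [-0.33 -1.89]
delta [  6.01 -21.58 -31.24] dpsi 4.5567708012145545 -> min rows 0.9219207900310629
level twist total (tool x,y) [ 0.43 -2.29]
twist z -1.139
[-0.00155, -0.00538, 0.00781]
[-0.00144, -0.00541, 0.00781]
[-0.00133, -0.00544, 0.00781]
[-0.00122, -0.00547, 0.00781]
[287.71 230.92]
(array([ 625.96, -231.83], dtype=float32), (np.float32(71.20636), np.float32(35.071335)), np.float32(3.8163843))
(array([ 625.89, -231.85], dtype=float32), (np.float32(70.530235), np.float32(34.711067)), np.float32(3.8585157))
(array([ 626.04, -231.99], dtype=float32), (np.float32(69.95814), np.float32(34.431282)), np.float32(4.2230973))
rack max y -327.21466745969616 626.458709980078
```

>>> send_rows:
  rows:
    - {"offset": [-0.0014, -0.005, 0.01], "twist": [0.1, -0.6, -1.1]}
    - {"offset": [-0.0014, -0.005, 0.012], "twist": [0.1, -0.6, -1.1]}
    - {"offset": [-0.0014, -0.005, 0.012], "twist": [0.1, -0.6, -1.1]}
    - {"offset": [-0.0012, -0.004, 0.01], "twist": [0.1, -0.5, -1.1]}
    - {"offset": [0, 0, 0], "twist": [0, 0, 0]}

```text
t: 13.07
ee_pos: [647.6, -223.9, 203.6]
orientation: [0.098, -3.135, -0.009]
ft_force: [-0.2, 1.0, -0.1]
width: 70.0
```

Run:
```python
from h import *
plan(651,-230.3,1.6,94.1,n=4)
```

```text
t 13.07 tcp [ 647.58 -223.89  203.64] jawdeg 93.59 tilt [-0.01  0.01] F [-0.17  0.97 -0.12] w 69.9991454913374 q1,q6 [-0.35 -1.99]
delta [  3.42  -6.41 -20.04] dpsi 0.5068018848164684 -> min rows 0.5113181435646408
level twist total (tool x,y) [ 0.34 -0.27]
twist z -0.127
[-0.00075, -0.00165, 0.00501]
[-0.00075, -0.00166, 0.00501]
[-0.00075, -0.00166, 0.00501]
[-0.00074, -0.00166, 0.00501]
```

>>> send_rows:
  rows:
    - {"offset": [-0.001, -0.0025, 0.004], "twist": [0.1, -0.1, -0.2]}
    - {"offset": [-0.001, -0.0025, 0.006], "twist": [0.1, -0.1, -0.2]}
    - {"offset": [-0.001, -0.0015, 0.006], "twist": [0.1, -0.1, -0.1]}
    - {"offset": [0, 0, 0.003], "twist": [0, 0, 0]}
    - {"offset": [0, 0, 0], "twist": [0, 0, 0]}

```text
t: 13.48
ee_pos: [651.1, -228.4, 182.7]
orientation: [0.11, -3.139, -0.002]
ft_force: [-1.0, 0.3, 0.1]
width: 69.9
```

Run:
```python
from h import *
plan(651,-230.3,1.6,94.1,n=2)
```

```text
t 13.48 tcp [ 651.06 -228.42  182.73] jawdeg 94.03 tilt [-0.  0.] F [-1.03  0.25  0.05] w 69.94374015869097 q1,q6 [-0.35 -2.  ]
delta [-0.06 -1.88  0.87] dpsi 0.07269129170703081 -> min rows 0.04963866067050055
level twist total (tool x,y) [ 0.07 -0.05]
twist z -0.036
[0.0001, -0.00093, -0.00044]
[0.0001, -0.00093, -0.00044]
```

>>> send_rows:
  rows:
    - {"offset": [0, -0.001, -0.0008], "twist": [0, 0, 0]}
    - {"offset": [0, -0.0008, 0], "twist": [0, 0, 0]}
    - {"offset": [0, 0, 0], "twist": [0, 0, 0]}
    - {"offset": [0, 0, 0], "twist": [0, 0, 0]}
    - {"offset": [0, 0, 0], "twist": [0, 0, 0]}
  gripper: 0.02

```text
t: 13.9
ee_pos: [651.6, -230.4, 184.7]
orientation: [-0.109, 3.139, 0.001]
ft_force: [-0.3, -0.6, 0.1]
width: 39.8
```

>>> send_rows:
  rows:
    - {"offset": [0, 0, 0], "twist": [0, 0, 0]}
    - {"offset": [0, 0, 0], "twist": [0, 0, 0]}
    - {"offset": [0, 0, 0], "twist": [0, 0, 0]}
    - {"offset": [0, 0, 0], "twist": [0, 0, 0]}
    - {"offset": [0, 0, 0], "twist": [0, 0, 0]}

```text
t: 14.32
ee_pos: [651.7, -230.5, 185.2]
orientation: [-0.109, 3.139, 0.001]
ft_force: [0.1, 0.9, -1.5]
width: 33.5
```

Run:
```python
from h import *
state()
i=optics.camera_info("wrist"); im,d=optics.get_image("wrist")
```

```text
t 14.32 tcp [ 651.69 -230.46  185.23] jawdeg 93.99 tilt [0. 0.] F [ 0.06  0.91 -1.52] w 33.4836553235755 q1,q6 [-0.36 -2.  ]
```

>>> send_rows:
  rows:
    - {"offset": [0, 0, -0.01], "twist": [0, 0, 0]}
    - {"offset": [0, 0, -0.02], "twist": [0, 0, 0]}
    - {"offset": [0, 0, -0.03], "twist": [0, 0, 0]}
    - {"offset": [0, 0, -0.02], "twist": [0, 0, 0]}
    - {"offset": [0, 0, -0.005], "twist": [0, 0, 0]}

```text
t: 14.78
ee_pos: [650.6, -230.1, 272.1]
orientation: [0.109, -3.135, -0.005]
ft_force: [1.0, -0.6, -0.0]
width: 33.6
```

Run:
```python
from h import *
plan(594.4,-35.4,85,10.5,n=15)
i=optics.camera_info("wrist"); im,d=optics.get_image("wrist"); cv2.imwrite("pics/w10.png",im[80:400,160:520])
```

```text
t 14.78 tcp [ 650.56 -230.08  272.08] jawdeg 93.99 tilt [-0.01  0.  ] F [ 0.99 -0.64 -0.  ] w 33.57379169601437 q1,q6 [-0.36 -2.  ]
delta [-56.16 194.68  -5.08] dpsi -83.49163837788561 -> min rows 11.660843348866704
level twist total (tool x,y) [ 0.18 -0.29]
twist z 5.566
[0.00283, 0.01321, 0.00034]
[0.0041, 0.01287, 0.00034]
[0.00533, 0.01241, 0.00034]
[0.00651, 0.01184, 0.00034]
[0.00762, 0.01115, 0.00034]
[0.00867, 0.01036, 0.00034]
[0.00963, 0.00947, 0.00034]
[0.01051, 0.00849, 0.00034]
[0.01128, 0.00743, 0.00034]
[0.01195, 0.0063, 0.00034]
[0.0125, 0.00511, 0.00034]
[0.01294, 0.00388, 0.00034]
[0.01325, 0.0026, 0.00034]
[0.01344, 0.0013, 0.00034]
[0.01351, -1e-05, 0.00034]
```

View pics/w10.png

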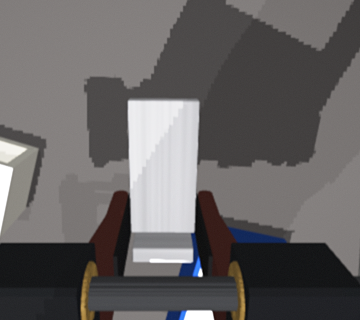

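The thick shim is held square in the crop, from (163,100) to (163,235), tab behind it. Going to the standoff.

>>> send_rows:
  rows:
    - {"offset": [0.0028, 0.0132, -0.001], "twist": [0, 0, 5.56]}
    - {"offset": [0.0041, 0.0129, -0.001], "twist": [0, 0, 5.56]}
    - {"offset": [0.0053, 0.0124, -0.001], "twist": [0, 0, 5.56]}
    - {"offset": [0.0065, 0.0118, -0.001], "twist": [0, 0, 5.56]}
    - {"offset": [0.0076, 0.0112, -0.001], "twist": [0, 0, 5.56]}

```text
t: 15.25
ee_pos: [631.2, -165.5, 275.9]
orientation: [-0.682, -3.063, -0.001]
ft_force: [0.2, -0.2, -1.4]
width: 33.5
```

>>> send_rows:
  rows:
    - {"offset": [0.0087, 0.0104, -0.001], "twist": [0, 0, 5.56]}
    - {"offset": [0.0096, 0.0095, -0.001], "twist": [0, 0, 5.56]}
    - {"offset": [0.0105, 0.0085, -0.001], "twist": [0, 0, 5.56]}
    - {"offset": [0.0113, 0.0074, -0.001], "twist": [0, 0, 5.56]}
    - {"offset": [0.012, 0.0063, -0.001], "twist": [0, 0, 5.56]}

```text
t: 15.67
ee_pos: [611.5, -96.5, 276.2]
orientation: [-1.43, -2.785, 0.003]
ft_force: [-1.0, 0.2, -0.1]
width: 33.7
```

>>> send_rows:
  rows:
    - {"offset": [0.0125, 0.0051, 0], "twist": [0, 0, 5.56]}
    - {"offset": [0.0129, 0.0039, 0], "twist": [0, 0, 5.56]}
    - {"offset": [0.01, 0.0026, 0], "twist": [0, 0, 5]}
    - {"offset": [0.005, 0.0013, 0], "twist": [0, 0, 3]}
    - {"offset": [0, 0, 0], "twist": [0, 0, 0]}

```text
t: 16.08
ee_pos: [600.1, -50.2, 271.8]
orientation: [-1.894, -2.485, 0.011]
ft_force: [0.6, -0.4, -0.5]
width: 33.6
```

Run:
```python
from h import *
plan(594.4,-35.4,60,10.5,n=4)
```

```text
t 16.08 tcp [600.07 -50.22 271.77] jawdeg 15.38 tilt [-0.02  0.  ] F [ 0.64 -0.43 -0.52] w 33.642856338812194 q1,q6 [-0.1  -0.37]
delta [ -5.67  14.82 -29.77] dpsi -4.882052758506859 -> min rows 0.8089116504561542
level twist total (tool x,y) [-0.91 -0.5 ]
twist z 1.221
[0.00395, -0.00038, 0.00744]
[0.00394, -0.00047, 0.00744]
[0.00393, -0.00055, 0.00744]
[0.00392, -0.00063, 0.00744]
```

>>> send_rows:
  rows:
    - {"offset": [0.0039, -0.0004, 0.012], "twist": [-0.25, -0.15, 1.2]}
    - {"offset": [0.0039, -0.0005, 0.015], "twist": [-0.25, -0.15, 1.2]}
    - {"offset": [0.0039, -0.0005, 0.015], "twist": [-0.25, -0.1, 1.2]}
    - {"offset": [0.0039, -0.0006, 0.01], "twist": [-0.15, -0.1, 1.2]}
    - {"offset": [0, 0, 0], "twist": [0, 0, 0]}

```text
t: 16.5
ee_pos: [593.2, -35.7, 216.0]
orientation: [1.999, 2.422, -0.002]
ft_force: [-0.5, 0.8, -0.6]
width: 33.5
```

>>> send_rows:
  rows:
    - {"offset": [0, 0, 0], "twist": [0, 0, 0]}
    - {"offset": [0, 0, 0], "twist": [0, 0, 0]}
    - {"offset": [0, 0, 0], "twist": [0, 0, 0]}
    - {"offset": [0, 0, 0], "twist": [0, 0, 0]}
    - {"offset": [0, 0, 0], "twist": [0, 0, 0]}

```text
t: 16.92
ee_pos: [593.7, -37.2, 216.4]
orientation: [1.994, 2.427, -0.002]
ft_force: [-0.1, 0.2, -0.4]
width: 33.5
```

Run:
```python
from h import *
i=optics.camera_info("wrist"); im,d=optics.get_image("wrist"); cv2.imwrite("pics/w11.png",im)
for r in nets.spot_point("wrist","corner")[:2]: print(np.array(r["position"]),r["conf"],world("wrist",uv=r["position"],z=38,info=i))
print("foot pix if 569.8,97.4:",pix("wrist",(569.8,97.4,38),i))
plan(569.8+.1822*92,97.4-.9833*92,20,10.5,n=4)
```

```text
foot pix if 569.8,97.4: [[332.21 -12.26]]
t 17.02 tcp [593.74 -37.17 216.45] jawdeg 11.19 tilt [-0. -0.] F [ 0.52  0.42 -0.31] w 33.631179976065326 q1,q6 [-0.08 -0.28]
delta [ -7.17  44.11 -14.45] dpsi -0.6876043115077266 -> min rows 1.126203268382748
level twist total (tool x,y) [-0.04  0.08]
twist z 0.172
[0.01116, 0.00038, 0.00361]
[0.01117, 0.00035, 0.00361]
[0.01117, 0.00031, 0.00361]
[0.01117, 0.00028, 0.00361]
```

View pics/w11.png

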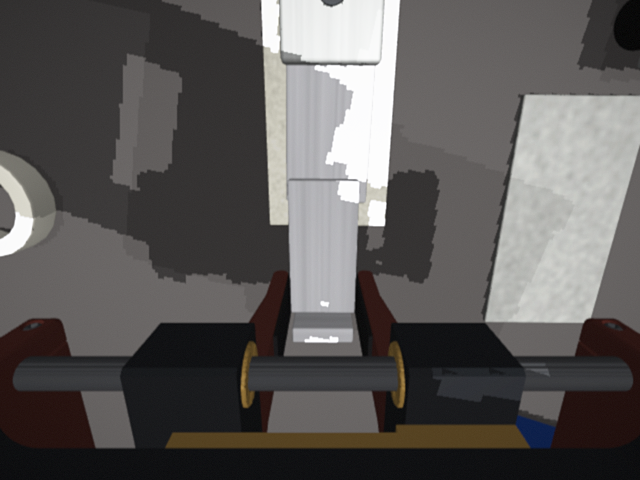

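The thick shim, from (323,180) to (323,315), is lined up with the wide shim and the lug; stud at (331,0). Closing in.

>>> send_rows:
  rows:
    - {"offset": [0.0112, 0.0004, 0.003], "twist": [0, 0, 0.2]}
    - {"offset": [0.0112, 0.0004, 0.004], "twist": [0, 0, 0.2]}
    - {"offset": [0.0112, 0.0003, 0.004], "twist": [0, 0, 0.2]}
    - {"offset": [0.0095, 0.0003, 0.004], "twist": [0, 0, 0.1]}
    - {"offset": [0, 0, 0.001], "twist": [0, 0, 0]}

```text
t: 17.43
ee_pos: [586.4, 9.7, 199.9]
orientation: [2.01, 2.412, -0.0]
ft_force: [-0.4, 0.0, 0.2]
width: 33.9
```

>>> send_rows:
  rows:
    - {"offset": [0, 0, 0.001], "twist": [0, 0, 0]}
    - {"offset": [0, 0, 0.001], "twist": [0, 0, 0]}
    - {"offset": [0, 0, 0.001], "twist": [0, 0, 0]}
    - {"offset": [0, 0, 0], "twist": [0, 0, 0]}
    - {"offset": [0, 0, 0], "twist": [0, 0, 0]}

```text
t: 17.85
ee_pos: [586.0, 11.3, 195.5]
orientation: [2.007, 2.416, -0.002]
ft_force: [-0.6, 0.0, -0.5]
width: 33.6
```

Run:
```python
from h import *
plan(569.8+.1822*92,97.4-.9833*92,12,10.5,n=4)
```

```text
t 17.85 tcp [586.02  11.32 195.5 ] jawdeg 10.55 tilt [-0. -0.] F [-0.63  0.01 -0.46] w 33.632554110522214 q1,q6 [-0.   -0.18]
delta [ 0.54 -4.39 -1.5 ] dpsi -0.04746969913446719 -> min rows 0.11193019757717719
level twist total (tool x,y) [-0.03  0.08]
twist z 0.012
[-0.0011, -7e-05, 0.00037]
[-0.0011, -7e-05, 0.00037]
[-0.0011, -7e-05, 0.00037]
[-0.0011, -7e-05, 0.00037]
```

>>> send_rows:
  rows:
    - {"offset": [0, 0, 0.0008], "twist": [0, 0, 0]}
    - {"offset": [0, 0, 0.0008], "twist": [0, 0, 0]}
    - {"offset": [0, 0, 0], "twist": [0, 0, 0]}
    - {"offset": [0, 0, 0], "twist": [0, 0, 0]}
    - {"offset": [0, 0, 0], "twist": [0, 0, 0]}

```text
t: 18.27
ee_pos: [586.4, 10.1, 194.1]
orientation: [2.009, 2.413, -0.001]
ft_force: [-0.0, 0.1, -0.6]
width: 33.8
```

>>> send_rows:
  rows:
    - {"offset": [0, 0, 0.0008], "twist": [0, 0, 0]}
    - {"offset": [0, 0, 0.0005], "twist": [0, 0, 0]}
    - {"offset": [0, 0, 0], "twist": [0, 0, 0]}
    - {"offset": [0, 0, 0], "twist": [0, 0, 0]}
    - {"offset": [0, 0, 0], "twist": [0, 0, 0]}

```text
t: 18.68
ee_pos: [586.5, 10.0, 192.9]
orientation: [2.009, 2.413, -0.001]
ft_force: [0.7, 0.5, -0.9]
width: 33.5
```

>>> send_rows:
  rows:
    - {"offset": [0, 0, 0.0006], "twist": [0, 0, 0]}
    - {"offset": [0, 0, 0.0004], "twist": [0, 0, 0]}
    - {"offset": [0, 0, 0], "twist": [0, 0, 0]}
    - {"offset": [0, 0, 0], "twist": [0, 0, 0]}
    - {"offset": [0, 0, 0], "twist": [0, 0, 0]}

```text
t: 19.1
ee_pos: [586.6, 10.0, 193.1]
orientation: [2.009, 2.413, -0.001]
ft_force: [-0.6, -0.6, -0.8]
width: 33.7
```

>>> send_rows:
  rows:
    - {"offset": [0, 0, 0.0006], "twist": [0, 0, 0]}
    - {"offset": [0, 0, 0.0004], "twist": [0, 0, 0]}
    - {"offset": [0, 0, 0], "twist": [0, 0, 0]}
    - {"offset": [0, 0, 0], "twist": [0, 0, 0]}
    - {"offset": [0, 0, 0], "twist": [0, 0, 0]}

```text
t: 19.52
ee_pos: [586.7, 10.0, 192.9]
orientation: [2.009, 2.413, -0.001]
ft_force: [-0.4, 0.2, 1.8]
width: 33.5
```

Contact found at TCP z≈193. Easing up slightly and sliding in.

>>> send_rows:
  rows:
    - {"offset": [0, 0, -0.0005], "twist": [0, 0, 0]}
    - {"offset": [0.006, 0, 0], "twist": [0, 0, 0]}
    - {"offset": [0.006, 0, 0], "twist": [0, 0, 0]}
    - {"offset": [0.006, 0, 0], "twist": [0, 0, 0]}
    - {"offset": [0, 0, 0], "twist": [0, 0, 0]}

```text
t: 19.93
ee_pos: [583.1, 29.2, 192.9]
orientation: [2.01, 2.412, -0.001]
ft_force: [0.2, 0.9, 0.6]
width: 33.3
```

Run:
```python
from h import *
plan(569.8+.1822*44,97.4-.9833*44,11.3,10.5,n=4)
```

```text
t 19.93 tcp [583.12  29.21 192.92] jawdeg 10.4 tilt [ 0. -0.] F [0.19 0.86 0.63] w 33.311649949911626 q1,q6 [ 0.03 -0.15]
delta [-5.31 24.92  0.38] dpsi 0.09958385460038244 -> min rows 0.6110825171640535
level twist total (tool x,y) [0.04 0.11]
twist z -0.025
[0.00637, -0.00018, -0.0001]
[0.00637, -0.00018, -0.0001]
[0.00637, -0.00017, -0.0001]
[0.00637, -0.00017, -0.0001]
```

>>> send_rows:
  rows:
    - {"offset": [0.006, 0, -0.0002], "twist": [0, 0, 0]}
    - {"offset": [0.006, -0.0002, 0], "twist": [0, 0, 0]}
    - {"offset": [0.006, -0.0002, 0], "twist": [0, 0, 0]}
    - {"offset": [0.005, 0, 0], "twist": [0, 0, 0]}
    - {"offset": [0, 0, 0], "twist": [0, 0, 0]}

```text
t: 20.35
ee_pos: [577.7, 55.2, 192.9]
orientation: [2.008, 2.414, -0.001]
ft_force: [-0.6, 0.1, -0.7]
width: 33.3
```

Run:
```python
from h import *
plan(569.8+.1822*44,97.4-.9833*44,11,10.5,n=1)
i=optics.camera_info("wrist"); im,d=optics.get_image("wrist"); cv2.imwrite("pics/w12.png",im)
for n in ["corner","shim_thick","shim_wide"]:
  for r in nets.spot_point("wrist",n)[:1]: print(n,np.array(r["position"]),r["conf"],world("wrist",uv=r["position"],z={"corner":38,"shim_thick":8,"shim_wide":0}[n],info=i))
```

```text
t 20.35 tcp [577.73  55.2  192.94] jawdeg 10.47 tilt [ 0. -0.] F [-0.55  0.14 -0.71] w 33.30226407695039 q1,q6 [ 0.08 -0.11]
delta [ 0.08 -1.06  0.06] dpsi 0.026626862166409637 -> min rows 0.02556000367145251
level twist total (tool x,y) [0.02 0.1 ]
twist z -0.027
[-0.00106, -0.00011, -6e-05]
corner [325.2 225.5] 0.8 [[569.99  97.44  38.  ]]
```

View pics/w12.png

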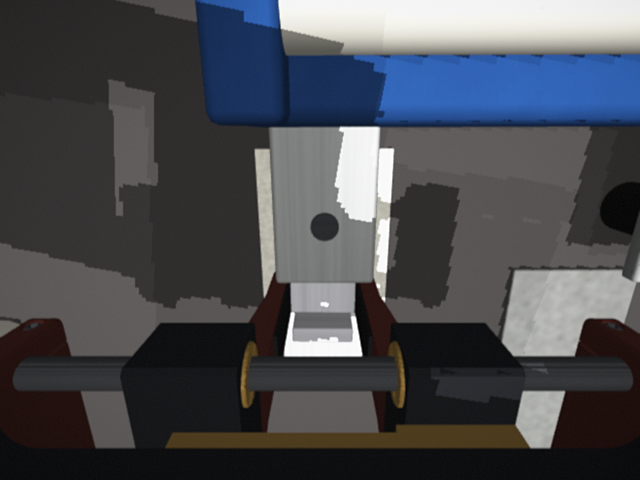

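The stud at (325,225) is centred and the shim tongue runs under the lug with its tab outside. The mixer is unmoved (corner 570.0, 97.4). Releasing, backing off and rising.

>>> send_rows:
  rows:
    - {"offset": [0, 0, 0], "twist": [0, 0, 0]}
    - {"offset": [0, 0, 0], "twist": [0, 0, 0]}
    - {"offset": [0, 0, 0], "twist": [0, 0, 0]}
    - {"offset": [0, 0, 0], "twist": [0, 0, 0]}
    - {"offset": [0, 0, 0], "twist": [0, 0, 0]}
  gripper: 0.06

```text
t: 20.97
ee_pos: [578.4, 53.0, 193.1]
orientation: [2.011, 2.411, -0.001]
ft_force: [1.1, -0.4, -0.7]
width: 59.3
```

>>> send_rows:
  rows:
    - {"offset": [0, 0, -0.002], "twist": [0, 0, 0]}
    - {"offset": [-0.005, 0, -0.006], "twist": [0, 0, 0]}
    - {"offset": [-0.005, 0, -0.02], "twist": [0, 0, 0]}
    - {"offset": [-0.005, 0, -0.03], "twist": [0, 0, 0]}
    - {"offset": [-0.015, 0, -0.03], "twist": [0, 0, 0]}

```text
t: 21.38
ee_pos: [581.2, 23.4, 278.6]
orientation: [-2.005, -2.409, 0.015]
ft_force: [-0.5, 0.2, 0.6]
width: 59.9
```

>>> send_rows:
  rows:
    - {"offset": [-0.02, 0, 0], "twist": [0, 0, 0]}
    - {"offset": [-0.015, 0, 0], "twist": [0, 0, 0]}
    - {"offset": [0, 0, 0], "twist": [0, 0, 0]}
    - {"offset": [0, 0, 0], "twist": [0, 0, 0]}
    - {"offset": [0, 0, 0], "twist": [0, 0, 0]}
  gripper: 0.0

```text
t: 21.8
ee_pos: [590.4, -14.9, 288.8]
orientation: [2.01, 2.41, -0.001]
ft_force: [0.0, -0.6, -0.2]
width: 30.1
```

Run:
```python
from h import *
state()
i=optics.camera_info("wrist"); im,d=optics.get_image("wrist"); cv2.imwrite("pics/w13.png",im); np.savez("w13.npz",K=i["K"],pose=i["pose"],d=d)
for n in ["corner","shim_thick","shim_wide"]:
  for r in nets.spot_point("wrist",n)[:1]: print(n,np.array(r["position"]),r["conf"],world("wrist",uv=r["position"],z={"corner":38,"shim_thick":8,"shim_wide":0}[n],info=i))
```

```text
t 21.8 tcp [590.36 -14.89 288.81] jawdeg 10.35 tilt [ 0. -0.] F [ 0.02 -0.64 -0.21] w 30.094778841085667 q1,q6 [-0.04 -0.22]
corner [323.3  74.7] 0.8 [[569.57  97.94  38.  ]]
shim_thick [326.7 111.7] 0.76 [[575.85  78.28   8.  ]]
```

View pics/w13.png

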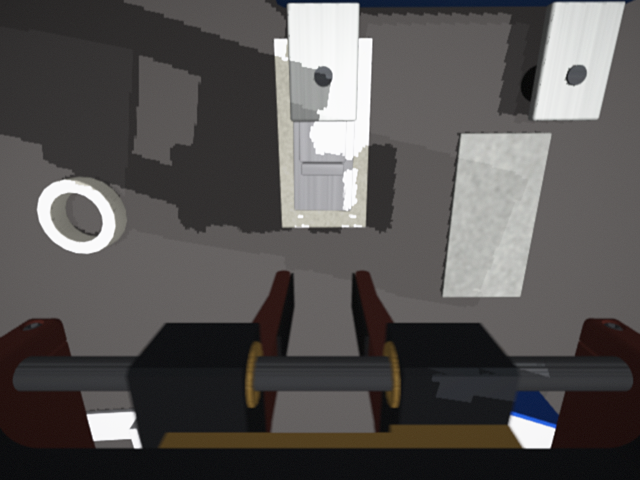

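Run:
```python
from h import *
i=dict(np.load("w13.npz")); f=np.array([569.8,97.4]); u=np.array([-.1822,.9833]); x=np.array([.9833,.1822])
for n,p,z in [("stud",(323,76),38),("tab top L",(301,163),32),("tab top R",(343,163),32),("tail L",(295,210),8),("tail R",(352,210),8)]:
    w=world("wrist",uv=p,z=z,info=i)[0,:2]-f; print(n,"out",-w@u,"lat",w@x)
plan(569.8+.1822*8,97.4-.9833*8,80,10.5,n=5)
```

```text
stud out 0.1764757066832251 lat -0.3157521970211333
tab top L out 54.82950578115888 lat -15.838521125585359
tab top R out 54.920019986702144 lat 13.579711394952836
tail L out 94.14556150779623 lat -22.987583610954353
tail R out 94.29646518493037 lat 22.89533863351072
t 22.0 tcp [590.19 -14.25 288.13] jawdeg 10.43 tilt [ 0. -0.] F [ 0.11 -0.17 -0.43] w 14.074664814882452 q1,q6 [-0.04 -0.22]
delta [-18.93 103.78 -26.13] dpsi 0.07331111232488752 -> min rows 2.606215619217879
level twist total (tool x,y) [0.04 0.17]
twist z -0.015
[0.0211, 3e-05, 0.00523]
[0.0211, 4e-05, 0.00523]
[0.0211, 4e-05, 0.00523]
[0.0211, 5e-05, 0.00523]
[0.0211, 5e-05, 0.00523]
```

Fit is good: the foot is about 34 mm ahead of the wide shim's centre and 18–20 mm ahead of the tongue's middle, with lateral error near 1 mm. Now over the corner with closed fingers.

>>> send_rows:
  rows:
    - {"offset": [0.0211, 0, 0.004], "twist": [0, 0, 0]}
    - {"offset": [0.0211, 0, 0.005], "twist": [0, 0, 0]}
    - {"offset": [0.0211, 0, 0.005], "twist": [0, 0, 0]}
    - {"offset": [0.0211, 0, 0.005], "twist": [0, 0, 0]}
    - {"offset": [0.016, 0, 0.004], "twist": [0, 0, 0]}

```text
t: 22.42
ee_pos: [571.5, 87.5, 263.1]
orientation: [2.011, 2.41, -0.004]
ft_force: [0.3, -0.4, 0.3]
width: 0.7
```

>>> send_rows:
  rows:
    - {"offset": [0, 0, 0.008], "twist": [0, 0, 0]}
    - {"offset": [0, 0, 0.008], "twist": [0, 0, 0]}
    - {"offset": [0, 0, 0.006], "twist": [0, 0, 0]}
    - {"offset": [0, 0, 0.002], "twist": [0, 0, 0]}
    - {"offset": [0, 0, 0], "twist": [0, 0, 0]}

```text
t: 22.83
ee_pos: [569.9, 90.6, 234.6]
orientation: [-2.005, -2.418, 0.009]
ft_force: [0.1, -0.8, 0.1]
width: 0.4
```

Run:
```python
from h import *
plan(569.8+.1822*8,97.4-.9833*8,40,10.5,n=1)
```

```text
t 22.83 tcp [569.85  90.57 234.63] jawdeg 10.66 tilt [-0. -0.] F [ 0.13 -0.82  0.1 ] w 0.4024117149112132 q1,q6 [ 0.14 -0.04]
delta [  1.41  -1.04 -12.63] dpsi -0.1557386961269458 -> min rows 0.3058315492782456
level twist total (tool x,y) [-0.26  0.18]
twist z 0.156
[-0.00128, 0.00119, 0.01263]
```

>>> send_rows:
  rows:
    - {"offset": [0, 0.001, 0.005], "twist": [-0.2, 0.1, 0]}
    - {"offset": [0, 0, 0.004], "twist": [0, 0, 0]}
    - {"offset": [0, 0, 0.002], "twist": [0, 0, 0]}
    - {"offset": [0, 0, 0.001], "twist": [0, 0, 0]}
    - {"offset": [0, 0, 0], "twist": [0, 0, 0]}

```text
t: 23.25
ee_pos: [571.7, 88.3, 221.5]
orientation: [2.009, 2.414, -0.002]
ft_force: [0.0, 0.3, 0.4]
width: 0.2
```

>>> send_rows:
  rows:
    - {"offset": [0, 0, 0.001], "twist": [0, 0, 0]}
    - {"offset": [0, 0, 0.001], "twist": [0, 0, 0]}
    - {"offset": [0, 0, 0.001], "twist": [0, 0, 0]}
    - {"offset": [0, 0, 0.0005], "twist": [0, 0, 0]}
    - {"offset": [0, 0, 0], "twist": [0, 0, 0]}

```text
t: 23.67
ee_pos: [571.7, 88.0, 219.2]
orientation: [2.009, 2.413, -0.002]
ft_force: [-0.0, -1.8, 2.2]
width: 0.7
```

>>> send_rows:
  rows:
    - {"offset": [0, 0, 0.001], "twist": [0, 0, 0]}
    - {"offset": [0, 0, 0.001], "twist": [0, 0, 0]}
    - {"offset": [0, 0, 0.001], "twist": [0, 0, 0]}
    - {"offset": [0, 0, 0.001], "twist": [0, 0, 0]}
    - {"offset": [0, 0, 0.001], "twist": [0, 0, 0]}

```text
t: 24.08
ee_pos: [571.8, 88.1, 218.8]
orientation: [2.008, 2.414, -0.001]
ft_force: [-3.9, -0.8, 11.6]
width: 0.7
```

>>> send_rows:
  rows:
    - {"offset": [0, 0, 0.001], "twist": [0, 0, 0]}
    - {"offset": [0, 0, 0.001], "twist": [0, 0, 0]}
    - {"offset": [0, 0, 0.001], "twist": [0, 0, 0]}
    - {"offset": [0, 0, 0.001], "twist": [0, 0, 0]}
    - {"offset": [0, 0, 0.001], "twist": [0, 0, 0]}

```text
t: 24.5
ee_pos: [571.6, 88.1, 218.8]
orientation: [2.007, 2.414, -0.001]
ft_force: [-3.8, -2.1, 12.4]
width: 0.5
```

>>> send_rows:
  rows:
    - {"offset": [0, 0, -0.003], "twist": [0, 0, 0]}
    - {"offset": [0, 0, -0.01], "twist": [0, 0, 0]}
    - {"offset": [0, 0, -0.02], "twist": [0, 0, 0]}
    - {"offset": [-0.01, 0, -0.03], "twist": [0, 0, 0]}
    - {"offset": [-0.02, 0, -0.02], "twist": [0, 0, 0]}

```text
t: 24.92
ee_pos: [575.3, 60.6, 301.7]
orientation: [-2.003, -2.416, 0.009]
ft_force: [0.5, 0.6, -0.1]
width: 0.9
```

>>> send_rows:
  rows:
    - {"offset": [-0.035, 0, 0], "twist": [0, 0, 0]}
    - {"offset": [-0.03, 0, 0], "twist": [0, 0, 0]}
    - {"offset": [0, 0, 0], "twist": [0, 0, 0]}
    - {"offset": [0, 0, 0], "twist": [0, 0, 0]}
    - {"offset": [0, 0, 0], "twist": [0, 0, 0]}

```text
t: 25.33
ee_pos: [590.3, -7.1, 310.9]
orientation: [2.0, 2.412, 0.005]
ft_force: [0.1, -0.0, -0.0]
width: 0.7
```

Run:
```python
from h import *
state()
i=optics.camera_info("wrist"); im,d=optics.get_image("wrist"); cv2.imwrite("pics/w14.png",im)
f=np.array([569.8,97.4]); u=np.array([-.1822,.9833]); x=np.array([.9833,.1822])
for n in ["corner","shim_thick"]:
  for r in nets.spot_point("wrist",n)[:1]:
    w=world("wrist",uv=r["position"],z=38 if n=="corner" else 8,info=i)[0]; print(n,np.array(r["position"]),r["conf"],w,"out",-(w[:2]-f)@u,"lat",(w[:2]-f)@x)
t,_=optics.get_image("top"); cv2.imwrite("pics/top1.png",t)
print("mixer roller",rect("top",t,(198,200),92,130),rect("top",t,(223,196),92,130))
# where the tab should be if shim centre is 19 out
for o in (54,62): print(pix("wrist",np.r_[f-o*u,32],i))
```

```text
t 25.33 tcp [590.32  -7.1  310.91] jawdeg 10.67 tilt [ 0.01 -0.  ] F [ 0.05 -0.03 -0.02] w 0.6872874624675688 q1,q6 [-0.03 -0.22]
corner [318.1  92.2] 0.8 [568.34  97.18  38.  ] out -0.051277382720803594 lat -1.4774518783826116
shim_thick [324.8 123.6] 0.9 [577.19  78.07   8.  ] out 20.349739521397964 lat 3.7432616870785496
mixer roller (array([622.13, 240.05], dtype=float32), (np.float32(180.57957), np.float32(24.636473)), np.float32(10.626295)) (array([634.35, 175.73], dtype=float32), (np.float32(180.31488), np.float32(24.60173)), np.float32(10.620784))
[[320.15 169.05]]
[[320.15 179.48]]
```

Run:
```python
from h import *
print(ctrl.close_job()); state()
```

```text
the job is handed in; nothing more can be done
None
the job is handed in; nothing more can be done
```

The wide shim and the thick tabbed shim are both under the bare foot, and the mixer held firm when I pressed its corner. The job is handed in; it reported no verdict. I used the thick shim because the grey plate lay off to the side, with bare bench and paper below the foot.

- **Shim fit:** the foot stands about 34 mm ahead of the wide shim's middle (limit 48). It is 17–20 mm ahead of the thick tongue's middle (limit 24), the tightest margin, at about 4 mm.
- **Sideways position:** shim edges measured before the press put both shims within about 1 mm of centre. After the press the network put the thick shim 3.7 mm off (limit 9), in a frame where its own corner estimate was also 1.5 mm off.
- **Press:** the corner took about 12 N for 0.4 s, and the fingers did not sink any further over that time.
- **Mixer:** seen from above it is within 0.4 mm and 0.1° of where it started, and the wrist force was back to zero after release. I did not measure its tilt directly; the firm stop under the press is my evidence that it no longer rocks.
- **Other things on the bench:** I planned the moves to keep clear of them and felt no contact, but I did not measure their positions again at the end.
- **Last picture:** I could not view the wrist image taken after the press because the 12-picture limit was reached. The final checks rest on numbers from the networks and the camera fit.
- **Time:** about 25 s of the 72 s allowed.

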